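# Set the straightedge against two stop pins and rack the scribers

## Task

Get the bench ready for marking out: without lifting it off the bench, slide the steel straightedge until one long side touches both brass stop pins at once, and leave it there. Take every scriber from the sloping rest and stand it upright, point down and all the way in, in a cup of the four-cup stand. Leave the tape measure, the tin and the try square where they are.

Things in the scene. Friction and masses are not known exactly. Their poses are not given: they have to be found in the camera images.
- edge_centre (a point): Centre (half-way up) of the straightedge: a plain bright steel bar with fine graduations, 200 x 26 x 16 mm, 0.3 to 0.6 kg, lying loose and flat on the bench on the robot's side of the two pins. Its y axis runs along its 200 mm length, x across its 26 mm width (13 mm from this point to either long side), z up.
- pin_a_top (a point): Centre of the top of the left stop pin: a fixed upright brass pin, 14 mm in diameter, 24 mm high, standing straight on the bench.
- pin_b_top (a point): Centre of the top of the right stop pin, like the left one and 100 to 130 mm from it. 
- sloping_rest: Fixed plywood rest, 124 (x) x 174 (y) x 112 mm high; origin under its centre, x away from the robot. Scribers lie on its two notched boards at 45 degrees, points down toward -x, in places at y = -72, -24, 24, 72 mm. Fingers fit either side of a scriber in the gap between the boards, x = +1 to +49 mm; the near board (top at z = 58 mm) and the foot (6 mm) lie below.
- cup_stand: Fixed stand with four square open-topped aluminium cups in a row on a dark base 60 x 180 mm; origin under its centre, y along the row, z up. Cups are 34 mm square outside, 28 mm inside, 46 mm apart (centres at y = -69, -23, 23, 69 mm, x = 0); inner floor 8 mm and rim 80 mm above the bench.
- cup_0 (a point): Centre of the mouth (rim level, 80 mm above the bench) of cup 1 of the stand, counted from the right.
- cup_1 (a point): Centre of the mouth (rim level, 80 mm above the bench) of cup 2 of the stand, counted from the right.
- cup_2 (a point): Centre of the mouth (rim level, 80 mm above the bench) of cup 3 of the stand, counted from the right.
- cup_3 (a point): Centre of the mouth (rim level, 80 mm above the bench) of cup 4 of the stand, counted from the right.
- scriber_0 (a point): Centre of a steel scriber (place 1 of the rest, counted from the right; None if absent): a round rod 160 mm long with a point, 0.14 kg. z runs along it from the point to the blunt end, 80 mm to each end. 18 mm in diameter from 34 mm below this centre up to the blunt end, tapering below that; centre of mass about 15 mm above this centre.
- scriber_1 (a point): Centre of a steel scriber (place 2 of the rest, counted from the right; None if absent): a round rod 160 mm long with a point, 0.14 kg. z runs along it from the point to the blunt end, 80 mm to each end. 18 mm in diameter from 34 mm below this centre up to the blunt end, tapering below that; centre of mass about 15 mm above this centre.
- scriber_2 (a point): Centre of a steel scriber (place 3 of the rest, counted from the right; None if absent): a round rod 160 mm long with a point, 0.14 kg. z runs along it from the point to the blunt end, 80 mm to each end. 18 mm in diameter from 34 mm below this centre up to the blunt end, tapering below that; centre of mass about 15 mm above this centre.
- scriber_3 (a point): Centre of a steel scriber (place 4 of the rest, counted from the right; None if absent): a round rod 160 mm long with a point, 0.14 kg. z runs along it from the point to the blunt end, 80 mm to each end. 18 mm in diameter from 34 mm below this centre up to the blunt end, tapering below that; centre of mass about 15 mm above this centre.
- tape_measure: White tape measure lying on the bench, 97 x 78 x 38 mm, a bystander; origin under its centre.
- paste_tin: Round tin with a green lid, 79 mm in diameter, 42 mm high, a bystander; origin under its centre.
- try_square: Engineer's square lying flat, 144 x 94 x 16 mm, a bystander; origin under its centre.

How it is judged (in metres and radians):
At the end, for the whole second after the job is handed in: The straightedge lies flat with the same long side within about 1.7 mm of touching both pins, both pins within its length; every scriber that is present stands point down in the stand, its point at the bottom of a cup, within 0.3 rad of vertical (((x of pin_a_top in the frame of edge_centre between 0.017 and 0.0217 m and x of pin_b_top in the frame of edge_centre between 0.017 and 0.0217 m) or (x of pin_a_top in the frame of edge_centre between -0.0217 and -0.017 m and x of pin_b_top in the frame of edge_centre between -0.0217 and -0.017 m)) and y of pin_a_top in the frame of edge_centre between -0.097 and 0.097 m and y of pin_b_top in the frame of edge_centre between -0.097 and 0.097 m and height (world z) of edge_centre below 0.012 m and angle between edge_centre's own z axis and vertical below 0.08 rad and angle between each of scriber_0, scriber_1, scriber_2, scriber_3's own z axis and vertical below 0.3 rad and z of scriber_0 in the frame of cup_stand between 0.08 and 0.1 m and x of scriber_0 in the frame of cup_stand between -0.03 and 0.03 m and y of scriber_0 in the frame of cup_stand between -0.1 and 0.1 m and z of scriber_1 in the frame of cup_stand between 0.08 and 0.1 m and x of scriber_1 in the frame of cup_stand between -0.03 and 0.03 m and y of scriber_1 in the frame of cup_stand between -0.1 and 0.1 m and z of scriber_2 in the frame of cup_stand between 0.08 and 0.1 m and x of scriber_2 in the frame of cup_stand between -0.03 and 0.03 m and y of scriber_2 in the frame of cup_stand between -0.1 and 0.1 m and z of scriber_3 in the frame of cup_stand between 0.08 and 0.1 m and x of scriber_3 in the frame of cup_stand between -0.03 and 0.03 m and y of scriber_3 in the frame of cup_stand between -0.1 and 0.1 m).
It fails at once if the straightedge is lifted off the bench (height (world z) of edge_centre above 0.03 m).
It fails at once if the tape measure is disturbed (moved more than 30 mm) (distance of tape_measure from where it was at the start of the episode above 0.03 m).
It fails at once if the paste tin is disturbed (moved more than 30 mm) (distance of paste_tin from where it was at the start of the episode above 0.03 m).
It fails at once if the try square is disturbed (moved more than 30 mm) (distance of try_square from where it was at the start of the episode above 0.03 m).
Of scriber0, scriber1, scriber2, scriber3 only 3 to 4 are there at a start; the rules pass over those that are not, and their reading is None.
At some moment in a run one of straightedge may be knocked a few centimetres aside while the robot is not near it.
It also fails if it takes over 210 s, if anything falls off the work surface, if the arm or the gripper's body presses on something with over 40 N, if the wrist force passes 120 N, or if a joint passes its speed limit or range.

## Robot

A 7-joint arm with a two-finger parallel gripper is mounted at the origin on the work surface; the furniture and walls round the work are solid. World frame = base frame: x ahead of the robot, y to its left, z up, the work surface at z = 0. Lengths are in m, angles in degrees, forces in N, time in s.
With the tool pointing down it reaches from about 0.4 to 0.75 m from the base axis. Payload 19.5 kg.
Tool frame: the origin (TCP) lies at the very end of the fingers, on their centre line; the grasp point (between the pads) lies 19 mm behind it (env.hold_point_z is the distance from the TCP to the grasp point, in m); z points along the fingers, y is the line along which they close (so a half turn about z gives the same grasp; the last joint's range is limited). The gripper opens to 85 mm and grips with 20 to 120 N. Pads are 22 mm wide; open, the fingers measure 114 mm over their backs; the gripper's body (76 mm by 85 mm) begins 54 mm behind the grasp point. The pads swing forward as they close: fully open they stand 13 mm farther back than shut.
Start: joints at [-67.42, 40.479, -1.581, 85.061, 1.261, 54.483, -4.326], TCP at [0.243, 0.521, 0.231] pointing down, gripper open.
Joint ranges: [-155.06, 155.06], [-18.47, 123.98], [-90, 86.84], [0, 140.48], [-83.41, 263.41], [0, 116], [-161.91, 161.91]. Speed limits (degrees/s): [108.29, 108.29, 147.25, 147.25, 172.46, 172.46, 172.46].

## Interface

Orientations are given as a 3x3 rotation matrix whose columns are the frame's x, y, z axes.
In Python, from station import env, imaging gives the robot as it stands.
- The arm moves only by the tool drive_tool, never from a script. Its argument "steps" is a list of rows, each a list of 3 entries, a list of its own where there are three numbers: the opening, from 0 (shut) to 1 (fully open), then the shift along the tool's x, y, z in m, then the turn, a rotation vector about the tool's x, y, z in degrees. In form: [[fingers, [x, y, z], [rx, ry, rz]], ...]. A call has exactly 5 rows; each row shifts and turns the commanded pose from where the row before left it, along the tool's axes as they then stand; what a row does not reach is not made up. A row lasts 1/10 s, in which the tool goes at most 50 mm and 8.59 degrees, less where a joint would pass 70% of its speed; a pose out of reach is approached as far as the arm can. A call with a gripper value outside its range is refused whole. The fingers move at their own pace and stop on an object; the grip force is fixed at half the most. Time passes only in rows, so rows that do not move let the fingers close, or fill a call up. It gives the time, the measured TCP pose, the force, the opening and the grip force at its end, in the units of the state.
- env.observe(): the state, without advancing time (a new reading comes with each control period).
- imaging.grab_frame(name): name is "side" or "top" or "wrist"; returns a dict with "frame" (384x512x3 uint8, blue, green, red), "depth" (384x512 float32, m along the optical axis (not along the pixel's ray), 0 where there is no reading), "mtx" (3x3 intrinsics, pixels), "R" (3x3) and "t" (3): a world point X has camera coordinates R X + t. Camera axes: x right, y down, z forward; pixel columns grow to the right and rows downward; lengths in m; the calibration is good to about 2 mm. A picture is of the moment at which its call begins.
- env.hand_in(): hands the job in; it is judged then, once.
The state is a dict: "t": time; "joints": joint angles; "qd": joint speeds; "effort": joint torques, N m; "ee_pos": TCP position; "tool_rot": TCP orientation; "wrist_force": force on the tool from outside, world axes, zero at the start; "wrist_torque": the same for the moment, N m; "width": opening from 0.0 (shut) to 1.0 (fully open); "finger_force": force on a finger pad.
Only numpy, scipy, OpenCV 4.12 (cv2) and the standard library are available. Lean on these libraries where they do the work, as an engineer would, in place of code of your own. Each camera call takes 0.05 s, during which the arm holds its last target. There are 200 camera calls.

## Working session

There is one attempt and no reset: what is moved stays moved. The work goes in short steps, Python scripts to look and compute and a tool call to move; the robot and the scene stay as the last step left them, time stands still between calls to the robot, and variables do not carry over. Pictures are saved under pics/ and viewed, at most 14 in all, crops included, and the job is handed in when it is done.

Besides the shell and the picture viewer there is one more tool, called after "Emit:" as name(argument=value, ...) on one line, values as JSON. drive_tool: Moves the arm, as the interface text tells. Its arguments: {"type":"object","properties":{"steps":{"type":"array"}},"required":["steps"]}

```bash
mkdir -p pics; ls; python3 - <<'E'
from station import env, imaging
import cv2,numpy as np,pickle
s=env.observe(); print(s['t'],s['ee_pos'],s['tool_rot'],s['width'],env.hold_point_z)
d={}
for n in("top","side","wrist"):
    f=imaging.grab_frame(n); d[n]=f; cv2.imwrite(f'pics/{n}0.png',f['frame']); print(n,f['mtx'].tolist(),(-f['R'].T@f['t']).round(3),f['R'].round(3).tolist())
pickle.dump(d,open('f0.pkl','wb'))
cv2.imwrite('pics/a.png',cv2.resize(np.hstack([d['top']['frame'],d['side']['frame']]),(800,300)))
E
```

```text
pics
0.0 [0.24260758 0.52100844 0.23084311] [[-9.06539338e-01  4.22121113e-01 -4.39988421e-04]
 [ 4.22121342e-01  9.06538777e-01 -1.00940403e-03]
 [-2.72241903e-05 -1.10079297e-03 -9.99999394e-01]] 0.9972510098682139 0.0187
top [[369.97279874480097, 0.0, 256.55036263485044], [0.0, 369.97279874480097, 189.4149931327841], [0.0, 0.0, 1.0]] [ 0.357 -0.061  1.436] [[-0.028, -1.0, -0.001], [-0.998, 0.028, -0.049], [0.049, -0.001, -0.999]]
side [[411.87474594851403, 0.0, 250.32532613372513], [0.0, 411.87474594851403, 193.57520853771146], [0.0, 0.0, 1.0]] [ 0.009 -0.985  0.785] [[0.907, -0.421, -0.017], [-0.25, -0.505, -0.826], [0.339, 0.754, -0.563]]
wrist [[304.3902210325125, 0.0, 258.3217263121461], [0.0, 304.3902210325125, 188.71544529481938], [0.0, 0.0, 1.0]] [0.174 0.553 0.373] [[0.422, 0.906, -0.001], [0.866, -0.403, 0.295], [0.267, -0.125, -0.955]]
```

View pics/top0.png

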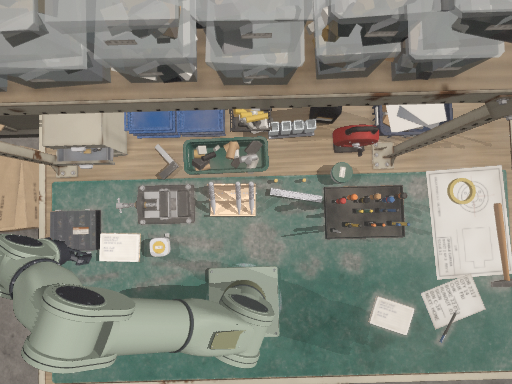

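View pics/side0.png

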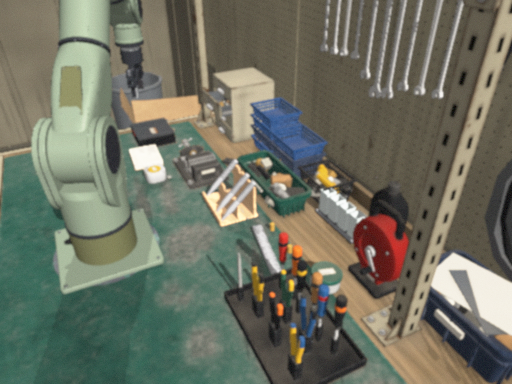

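The top view shows the rest at about (232,200), the straightedge at (295,195), the cup stand at (292,128), the tin at (341,172), the tape at (160,245) and the try square at (165,160). I'll zoom in.

```bash
cat > h.py <<'E'
import pickle,cv2,numpy as np
def cast(f,uv,z):
    uv=np.atleast_2d(uv).astype(float); K=f['mtx']
    r=np.c_[(uv-[K[0,2],K[1,2]])/[K[0,0],K[1,1]],np.ones(len(uv))]@f['R']
    c=-f['R'].T@f['t']; return c+r*((z-c[2])/r[:,2])[:,None]
def cloud(f):
    d=f['depth'];v,u=np.indices(d.shape);K=f['mtx']
    p=np.stack([(u-K[0,2])/K[0,0]*d,(v-K[1,2])/K[1,1]*d,d],-1)
    return (p-f['t'])@f['R']
def proj(f,X):
    q=(np.atleast_2d(X)@f['R'].T+f['t'])@f['mtx'].T; return q[:,:2]/q[:,2:]
E
python3 - <<'E'
from h import *
d=pickle.load(open('f0.pkl','rb'))
t=d['top']['frame'][110:225,195:360]; s=d['side']['frame'][150:280,190:370]
a=cv2.resize(t,None,fx=4.8,fy=4.8,interpolation=2)
cv2.imwrite('pics/c1.png',a)
cv2.imwrite('pics/c2.png',cv2.resize(s,None,fx=4.4,fy=4.4,interpolation=2))
E
```

```text
(no output)
```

View pics/c1.png

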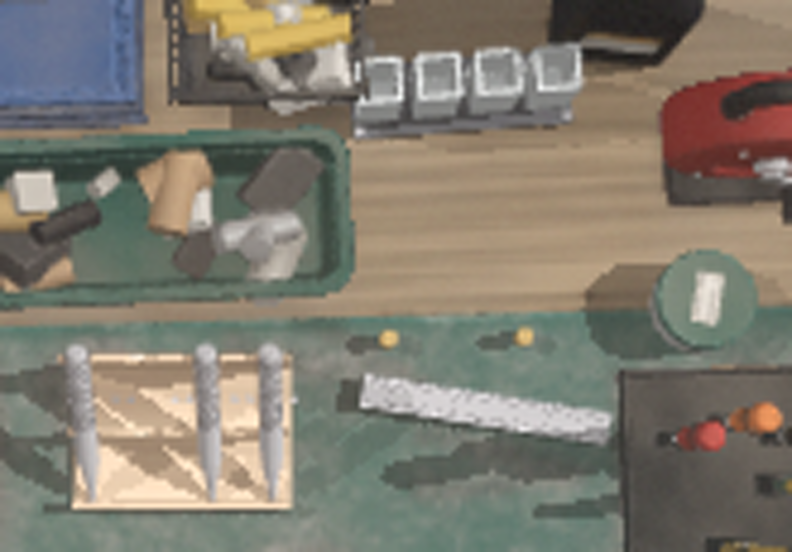

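View pics/c2.png

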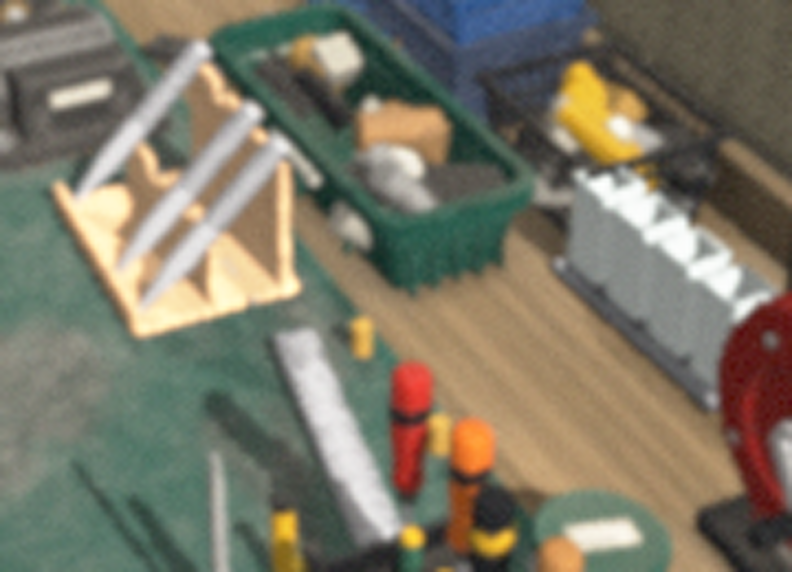

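The crops show scribers in places 1, 2 and 4 of the rest (blunt ends at crop (270,352), (206,352), (78,354)). The pins are at (389,338) and (525,336), the bar runs from (365,390) to (608,425), and the cups run from (383,80) to (556,68). Next I measure.

```bash
python3 - <<'E'
from h import *
d=pickle.load(open('f0.pkl','rb'))
T=d['top'];S=d['side']
c=lambda p,z:cast(T,np.array(p)/4.8+[195-.4,110-.4],z).round(4)[:,:2].tolist()
cs=lambda p,z:cast(S,np.array(p)/4.4+[190-.4,150-.4],z).round(4)[:,:2].tolist()
print('foot near',c([(70,509),(292,509)],.006)); print('foot near side',cs([(137,335),(52,185),(300,290)],.003))
print('ends top(z .11)',c([(270,352),(206,352),(78,354)],.12),'tips',c([(274,500),(212,500),(92,500)],.012))
P=cloud(T)
img=cv2.cvtColor(T['frame'],cv2.COLOR_BGR2HSV)
# pins
y=((img[...,0]>15)&(img[...,0]<35)&(img[...,1]>110)&(img[...,2]>120)).astype(np.uint8)
y[:175]=0;y[190:]=0;y[:,:262]=0;y[:,315:]=0
n,l,st,ce=cv2.connectedComponentsWithStats(y)
for i in range(1,n):
    if st[i,4]>4: print('pin',ce[i],st[i,4],cast(T,ce[i],.024).round(4))
hs=cv2.cvtColor(S['frame'],cv2.COLOR_BGR2HSV)
for box in [(268,282,218,236),(284,296,240,258)]:
    x0,x1,y0,y1=box
    m=((hs[y0:y1,x0:x1,0]>12)&(hs[y0:y1,x0:x1,0]<35)&(hs[y0:y1,x0:x1,1]>100)&(hs[y0:y1,x0:x1,2]>100))
    v,u=np.nonzero(m); print('side pin mid',cast(S,(u.mean()+x0,v.mean()+y0),.013).round(4),len(u))
# bar
g=((img[...,1]<40)&(img[...,2]>140)).astype(np.uint8); b=g.copy(); b[:183]=0;b[206:]=0;b[:,:266]=0;b[:,:][:,326:]=0
v,u=np.nonzero(b); W=cast(T,np.c_[u,v],.016)[:,:2].astype(np.float32); r=cv2.minAreaRect(W*1000); print('bar',r,len(u))
m,e=cv2.PCACompute(W,None); print(m,e)
# cups
k=g.copy();k[:110]=0;k[140:]=0;k[:,:266]=0;k[:,320:]=0
print('cups', c([(362,60),(402,58),(421,55),(460,53),(478,50),(521,48),(532,46),(579,44)],.08))
print('cup centres',c([(383,76),(440,73),(498,69),(556,66)],.08))
q=P[118:140,266:322].reshape(-1,3);q=q[q[:,2]>.07]; print(q.min(0),q.max(0),np.median(q,0),len(q))
print('cups side',cs([(600,180),(612,198),(668,215),(700,245),(750,300)],.08),'base near side',cs([(560,265),(715,405)],.006))
print('base near top',c([(357,137),(572,122)],.006))
for nm,(x0,x1,y0,y1) in dict(rest=(205,260,180,220)).items():
    q=P[y0:y1,x0:x1].reshape(-1,3); q=q[q[:,2]>.06]; print(nm,q.min(0),q.max(0))
print('tin',cast(T,(341.5,172),.042),'rack near',cast(T,[(325,186),(325,237)],.01))
E
```

```text
foot near [[0.3298, 0.1236], [0.3249, -0.0547]]
foot near side [[0.3267, -0.0544], [0.3356, 0.1476], [0.4497, -0.058]]
ends top(z .11) [[0.4442, -0.0421], [0.4455, 0.0054], [0.4466, 0.1005]] tips [[0.3326, -0.0406], [0.334, 0.009], [0.3367, 0.105]]
side pin mid [[ 0.4618 -0.1348  0.013 ]] 46
side pin mid [[ 0.4599 -0.2441  0.013 ]] 66
bar ((418.70062255859375, -205.66549682617188), (219.632568359375, 60.265682220458984), 80.81730651855469) 380
[[ 0.40374148 -0.20694229]] [[ 0.1860547   0.98253936]
 [ 0.98253936 -0.1860547 ]]
cups [[0.6705, -0.1185], [0.6712, -0.1494], [0.6731, -0.1641], [0.6739, -0.1942], [0.6758, -0.2082], [0.6764, -0.2414], [0.6778, -0.2499], [0.6783, -0.2863]]
cup centres [[0.6576, -0.1343], [0.6587, -0.1783], [0.6606, -0.2231], [0.6617, -0.2679]]
[ 0.35657601 -0.30903458  0.07049903] [ 0.68695228 -0.06067139  1.43611195] [ 0.6583143  -0.18911984  0.0799686 ] 197
cups side [[0.6481, -0.1278], [0.6431, -0.1501], [0.6654, -0.1838], [0.664, -0.2216], [0.6568, -0.2841]] base near side [[0.6285, -0.1174], [0.6359, -0.2908]]
base near top [[0.6246, -0.1158], [0.6321, -0.2906]]
rest [ 0.35657601 -0.06067139  0.06005217] [0.45177555 0.11544264 1.43611195]
tin [[ 0.48131216 -0.38468847  0.042     ]] rack near [[ 0.43173852 -0.32635793  0.01      ]
 [ 0.23596561 -0.31919312  0.01      ]]
```

```bash
cat >> h.py <<'E'
from scipy.spatial.transform import Rotation as Ro
def plan(s,p,R,n):
    """rows from the state s to pose p,R in n rows: straight line, even turn"""
    p0=np.array(s['ee_pos']);R0=np.array(s['tool_rot']);w=Ro.from_matrix(R0.T@R).as_rotvec()
    dp=(np.array(p)-p0)/n; out=[]
    for k in range(n):
        Rk=R0@Ro.from_rotvec(w*k/n).as_matrix()
        out.append([(Rk.T@dp).round(4).tolist(),np.degrees(w/n).round(2).tolist()])
    for o in out: print(o)
def tool(yaw,tilt=0):
    """tool down, y axis turned yaw deg from world y, leaned forward by tilt"""
    D=np.diag([-1.,1,-1]); return Ro.from_euler('z',yaw,degrees=True).as_matrix()@Ro.from_euler('y',-tilt,degrees=True).as_matrix()@D
E
python3 - <<'E'
from h import *
from station import env
d=pickle.load(open('f0.pkl','rb')); T=d['top'];P=cloud(T)
for n,y0 in(('r0',-.041),('r1',.0065),('r3',.102)):
    m=(abs(P[...,1]-y0)<.012)&(P[...,0]>.33)&(P[...,0]<.46)&(P[...,2]>.02)&(P[...,2]<.14)
    q=P[m]; 
    off=q[:,2]-(q[:,0]-.389); top=q[off>np.median(off)]
    k=[q[(abs(q[:,0]-x)<.004)&(off>np.percentile(off,40))] for x in(.36,.38,.40,.42,.44)]
    print(n,[(round(a[:,1].mean(),4),round(a[:,2].max(),4)) for a in k if len(a)], 'xmax',q[:,0].max())
m=(P[...,2]>.074)&(P[...,2]<.086)&(P[...,0]>.63)&(P[...,0]<.70)&(P[...,1]<-.1)&(P[...,1]>-.31)
print('cups',cv2.minAreaRect((P[m][:,:2]*1000).astype(np.float32)),m.sum())
for nm,b in dict(basket=(.64,.74,-.1,0),bin=(.5,.62,-.1,.2),beam=(.6,.9,-.3,0)).items():
    m=(P[...,0]>b[0])&(P[...,0]<b[1])&(P[...,1]>b[2])&(P[...,1]<b[3])&(P[...,2]<1); print(nm,P[m][:,2].max())
print([np.round(x,3) for x in (P[103,290],P[98,290],P[110,290],P[60,290])])
plan(env.observe(),[.411,-.041,.22],tool(-1.6),15)
E
```

```text
r0 [(np.float64(-0.0411), np.float64(0.0506)), (np.float64(-0.0411), np.float64(0.0701)), (np.float64(-0.0409), np.float64(0.0935)), (np.float64(-0.0408), np.float64(0.1137)), (np.float64(-0.0417), np.float64(0.1265))] xmax 0.4479866395675796
r1 [(np.float64(0.008), np.float64(0.0514)), (np.float64(0.0063), np.float64(0.0651)), (np.float64(0.0077), np.float64(0.0922)), (np.float64(0.0076), np.float64(0.1063)), (np.float64(0.0093), np.float64(0.1274))] xmax 0.44921812064324557
r3 [(np.float64(0.1037), np.float64(0.0476)), (np.float64(0.1046), np.float64(0.0703)), (np.float64(0.1029), np.float64(0.0882)), (np.float64(0.1032), np.float64(0.1122)), (np.float64(0.1012), np.float64(0.1282))] xmax 0.4517755519500155
cups ((665.4487915039062, -204.87489318847656), (202.94017028808594, 63.36357116699219), 88.40162658691406) 183
basket 0.08825923134815075
bin 0.9999398664221704
beam 0.9948284874447121
[array([ 0.531, -0.122,  0.819]), array([ 0.532, -0.119,  0.844]), array([ 0.736, -0.202, -0.003]), array([ 0.554, -0.111,  0.947])]
[[-0.026, -0.0292, 0.0008], [-0.0, -0.0, -1.56]]
[[-0.0252, -0.0299, 0.0008], [-0.0, -0.0, -1.56]]
[[-0.0244, -0.0306, 0.0008], [-0.0, -0.0, -1.56]]
[[-0.0235, -0.0313, 0.0007], [-0.0, -0.0, -1.56]]
[[-0.0227, -0.0319, 0.0007], [-0.0, -0.0, -1.56]]
[[-0.0218, -0.0325, 0.0007], [-0.0, -0.0, -1.56]]
[[-0.0209, -0.0331, 0.0007], [-0.0, -0.0, -1.56]]
[[-0.02, -0.0336, 0.0007], [-0.0, -0.0, -1.56]]
[[-0.0191, -0.0342, 0.0007], [-0.0, -0.0, -1.56]]
[[-0.0181, -0.0347, 0.0007], [-0.0, -0.0, -1.56]]
[[-0.0172, -0.0351, 0.0007], [-0.0, -0.0, -1.56]]
[[-0.0162, -0.0356, 0.0007], [-0.0, -0.0, -1.56]]
[[-0.0153, -0.036, 0.0007], [-0.0, -0.0, -1.56]]
[[-0.0143, -0.0364, 0.0007], [-0.0, -0.0, -1.56]]
[[-0.0133, -0.0368, 0.0007], [-0.0, -0.0, -1.56]]
```

Emit:
drive_tool(steps=[[0.45,[-0.026,-0.029,0.001],[0,0,-1.56]],[0.45,[-0.025,-0.03,0.001],[0,0,-1.56]],[0.45,[-0.0245,-0.0305,0.001],[0,0,-1.56]],[0.45,[-0.0235,-0.0315,0.001],[0,0,-1.56]],[0.45,[-0.0225,-0.032,0.001],[0,0,-1.56]]])

```text
t: 0.65
ee_pos: [0.2987, 0.3323, 0.2262]
tool_rot: [[-0.956, 0.294, 0.0], [0.294, 0.956, -0.0], [-0.0, -0.0, -1.0]]
wrist_force: [0.8, 0.4, 0.3]
width: 0.452
finger_force: 0.0
```

Emit:
drive_tool(steps=[[0.45,[-0.022,-0.0325,0.001],[0,0,-1.56]],[0.45,[-0.021,-0.033,0.001],[0,0,-1.56]],[0.45,[-0.02,-0.0335,0.001],[0,0,-1.56]],[0.45,[-0.019,-0.034,0.001],[0,0,-1.56]],[0.45,[-0.018,-0.0345,0.001],[0,0,-1.56]]])

```text
t: 1.15
ee_pos: [0.3551, 0.1454, 0.2213]
tool_rot: [[-0.987, 0.162, 0.0], [0.162, 0.987, -0.0], [-0.0, -0.0, -1.0]]
wrist_force: [1.8, 0.7, -0.6]
width: 0.447
finger_force: 0.0
```

Emit:
drive_tool(steps=[[0.45,[-0.017,-0.035,0],[0,0,-1.56]],[0.45,[-0.016,-0.0355,0],[0,0,-1.56]],[0.45,[-0.015,-0.036,0],[0,0,-1.56]],[0.45,[-0.0145,-0.0365,0],[0,0,-1.56]],[0.45,[-0.0135,-0.037,0],[0,0,-1.56]]])

```text
t: 1.65
ee_pos: [0.4112, -0.0421, 0.2213]
tool_rot: [[-1.0, 0.026, -0.0], [0.026, 1.0, -0.0], [0.0, -0.0, -1.0]]
wrist_force: [1.7, 0.1, -0.8]
width: 0.453
finger_force: 0.0
```

```bash
python3 - <<'E'
from h import *
from station import env,imaging
s=env.observe(); print(s['t'],s['ee_pos'],s['width'],s['joints'],np.linalg.norm(s['wrist_force']))
f=imaging.grab_frame('wrist'); pickle.dump(f,open('w1.pkl','wb')); cv2.imwrite('pics/w1.png',f['frame'])
plan(env.observe(),[.411,-.041,.22],tool(-1.6),2)
E
```

```text
1.65 [ 0.41116968 -0.04208431  0.22132726] 0.4532199831654493 [ 11.38139903  28.97589816 -15.94174358 116.96592597  13.17700062
  35.72377982  75.0723134 ] 1.8524984050206925
[[0.0007, 0.0035, 0.0005], [-0.07, 0.0, -0.1]]
[[0.0007, 0.0035, 0.0005], [-0.07, 0.0, -0.1]]
```

View pics/w1.png

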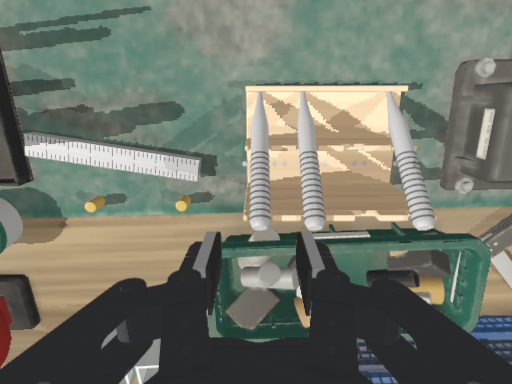

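The wrist view shows rod 1 from tip (260,94) to end (260,222), rod 2 from (303,94) to (314,222), rod 4 from (391,94) to (423,220), the pin tops at (92,206) and (181,204), and the bar from (25,140) to (200,170).

```bash
python3 - <<'E'
from h import *
from station import env
f=pickle.load(open('w1.pkl','rb'))
print('tips',cast(f,[(260,94),(303,94),(391,94)],.012).round(4)); print('ends',cast(f,[(260,220),(314,220),(422,220)],.125).round(4))
print('pins top',cast(f,[(91,207),(180,205)],.024).round(4)); print('bar corners',cast(f,[(31,133),(201,157),(197,181),(25,154)],.016).round(4))
P=cloud(f)
for n,y0 in(('r0',-.041),('r1',.0065),('r3',.102)):
    m=(abs(P[...,1]-y0)<.014)&(P[...,0]>.40)&(P[...,0]<.425)&(P[...,2]>.06)&(P[...,2]<.14); q=P[m]
    off=q[:,2]-(q[:,0]-.411); print(n,len(q),q[:,1].mean(),np.percentile(off,[50,90,98]))
s=env.observe(); print(s['ee_pos'],s['tool_rot'])
plan(s,[.411,-.0415,.071],tool(-1.6),5)
E
```

```text
tips [[ 0.3353 -0.0378  0.012 ]
 [ 0.3366  0.0096  0.012 ]
 [ 0.3391  0.1067  0.012 ]]
ends [[ 0.4375 -0.041   0.125 ]
 [ 0.4387  0.0048  0.125 ]
 [ 0.4412  0.0963  0.125 ]]
pins top [[ 0.4583 -0.2422  0.024 ]
 [ 0.4586 -0.1361  0.024 ]]
bar corners [[ 0.3705 -0.298   0.016 ]
 [ 0.4031 -0.1079  0.016 ]
 [ 0.4318 -0.1151  0.016 ]
 [ 0.3942 -0.3108  0.016 ]]
r0 651 -0.04052284842036123 [0.0953326  0.09747279 0.09834455]
r1 659 0.006163180548254891 [0.09416397 0.09634853 0.09726321]
r3 731 0.10013534312905775 [0.09142358 0.09378176 0.09487048]
[ 0.41218859 -0.0481278   0.22106238] [[-9.99508894e-01  3.13364125e-02 -3.19066462e-05]
 [ 3.13363895e-02  9.99505515e-01 -2.59908638e-03]
 [-4.95551739e-05 -2.59880979e-03 -9.99996622e-01]]
[[0.0003, 0.0014, 0.03], [-0.03, 0.0, -0.04]]
[[0.0003, 0.0014, 0.03], [-0.03, 0.0, -0.04]]
[[0.0003, 0.0014, 0.03], [-0.03, 0.0, -0.04]]
[[0.0003, 0.0013, 0.03], [-0.03, 0.0, -0.04]]
[[0.0003, 0.0013, 0.03], [-0.03, 0.0, -0.04]]
```

Emit:
drive_tool(steps=[[0.45,[0,0.004,0.02],[0,0,0]],[0.45,[0.001,0.0035,0.03],[0,0,0]],[0.45,[0,0,0.035],[0,0,0]],[0.45,[0,0,0.025],[0,0,0]],[0.45,[0,0,0],[0,0,0]]])

```text
t: 2.2
ee_pos: [0.4091, -0.0326, 0.1093]
tool_rot: [[-1.0, 0.027, -0.004], [0.027, 1.0, -0.0], [0.004, -0.0, -1.0]]
wrist_force: [-0.2, 0.2, 1.1]
width: 0.447
finger_force: 0.0
```

Emit:
drive_tool(steps=[[0.45,[0,0,0.02],[0,0,0]],[0.45,[0,0,0.016],[0,0,0]],[0.45,[0,0,0.008],[0,0,0]],[0.45,[0,0,0],[0,0,0]],[0.45,[0,0,0],[0,0,0]]])

```text
t: 2.7
ee_pos: [0.4102, -0.033, 0.0681]
tool_rot: [[-1.0, 0.028, 0.0], [0.028, 1.0, -0.0], [-0.0, -0.0, -1.0]]
wrist_force: [-1.4, -3.2, -1.6]
width: 0.448
finger_force: 1.3
```

Emit:
drive_tool(steps=[[0.45,[0,-0.0075,0],[0,0,0]],[0.45,[0,0,0],[0,0,0]],[0,[0,0,0],[0,0,0]],[0,[0,0,0],[0,0,0]],[0,[0,0,0],[0,0,0]]])

```text
t: 3.2
ee_pos: [0.4101, -0.0403, 0.0674]
tool_rot: [[-1.0, 0.027, 0.0], [0.027, 1.0, -0.0], [-0.0, -0.0, -1.0]]
wrist_force: [0.4, -2.1, 3.8]
width: 0.192
finger_force: 58.5
```

Emit:
drive_tool(steps=[[0,[0,0,0],[0,0,0]],[0,[0,0,0],[0,0,0]],[0,[0,0,0],[0,0,0]],[0,[0,0,0],[0,0,0]],[0,[0,0,0],[0,0,0]]])

```text
t: 3.7
ee_pos: [0.4101, -0.0403, 0.0674]
tool_rot: [[-1.0, 0.027, 0.0], [0.027, 1.0, -0.0], [-0.0, -0.0, -1.0]]
wrist_force: [1.6, -1.4, 4.8]
width: 0.193
finger_force: 58.7
```

Emit:
drive_tool(steps=[[0,[0,0,-0.02],[0,0,0]],[0,[0,0,-0.04],[0,0,0]],[0,[0,0,-0.05],[0,0,0]],[0,[0,0,-0.04],[0,0,0]],[0,[0,0,-0.02],[0,0,0]]])

```text
t: 4.2
ee_pos: [0.4102, -0.0402, 0.2402]
tool_rot: [[-1.0, 0.027, 0.003], [0.027, 1.0, -0.0], [-0.003, 0.0, -1.0]]
wrist_force: [0.8, -0.8, -2.4]
width: 0.194
finger_force: 59.0
```

Emit:
drive_tool(steps=[[0,[0,0,0],[0,0,0]],[0,[0,0,0],[0,0,0]],[0,[0,0,0],[0,0,0]],[0,[0,0,0],[0,0,0]],[0,[0,0,0],[0,0,0]]])

```text
t: 4.7
ee_pos: [0.4098, -0.0402, 0.2367]
tool_rot: [[-1.0, 0.027, -0.001], [0.027, 1.0, 0.0], [0.001, 0.0, -1.0]]
wrist_force: [0.9, 0.0, -1.8]
width: 0.192
finger_force: 59.0
```

```bash
python3 - <<'E'
from h import *
from station import env
s=env.observe(); print(s['ee_pos'],s['width'],s['joints'])
R=tool(2.4,45); p=np.array([.663,-.2705,.235])+.019*R[:,2]; print(p); plan(s,p,R,10)
E
```

```text
[ 0.40976695 -0.0402424   0.23671943] 0.19222539705145764 [ 12.97079137  27.55021661 -18.65528352 115.65123138  13.60989964
  38.91870396  74.07515989]
[ 0.67642324 -0.2699374   0.22156497]
[[-0.0273, -0.0222, 0.0015], [-0.15, -4.51, -0.37]]
[[-0.0269, -0.0224, 0.0036], [-0.15, -4.51, -0.37]]
[[-0.0264, -0.0226, 0.0056], [-0.15, -4.51, -0.37]]
[[-0.0258, -0.0228, 0.0076], [-0.15, -4.51, -0.37]]
[[-0.0249, -0.023, 0.0095], [-0.15, -4.51, -0.37]]
[[-0.024, -0.0232, 0.0114], [-0.15, -4.51, -0.37]]
[[-0.0228, -0.0234, 0.0132], [-0.15, -4.51, -0.37]]
[[-0.0216, -0.0235, 0.0148], [-0.15, -4.51, -0.37]]
[[-0.0202, -0.0237, 0.0164], [-0.15, -4.51, -0.37]]
[[-0.0187, -0.0239, 0.0179], [-0.15, -4.51, -0.37]]
```

Emit:
drive_tool(steps=[[0,[-0.0275,-0.022,0.0015],[-0.15,-4.5,-0.37]],[0,[-0.027,-0.0225,0.0035],[-0.15,-4.5,-0.37]],[0,[-0.0265,-0.0225,0.0055],[-0.15,-4.5,-0.37]],[0,[-0.026,-0.023,0.0075],[-0.15,-4.5,-0.37]],[0,[-0.025,-0.023,0.0095],[-0.15,-4.5,-0.37]]])

```text
t: 5.2
ee_pos: [0.5448, -0.1561, 0.23]
tool_rot: [[-0.923, -0.007, 0.385], [-0.004, 1.0, 0.008], [-0.385, 0.006, -0.923]]
wrist_force: [-0.0, 0.4, -1.4]
width: 0.19
finger_force: 59.0
```

Emit:
drive_tool(steps=[[0,[-0.024,-0.023,0.0115],[-0.15,-4.5,-0.37]],[0,[-0.023,-0.0235,0.013],[-0.15,-4.5,-0.37]],[0,[-0.0215,-0.0235,0.015],[-0.15,-4.5,-0.37]],[0,[-0.02,-0.0235,0.0165],[-0.15,-4.5,-0.37]],[0,[-0.0185,-0.024,0.018],[-0.15,-4.5,-0.37]]])

```text
t: 5.7
ee_pos: [0.6805, -0.2743, 0.2255]
tool_rot: [[-0.715, -0.047, 0.698], [-0.03, 0.999, 0.037], [-0.699, 0.005, -0.715]]
wrist_force: [1.9, 0.8, -1.7]
width: 0.19
finger_force: 59.0
```

Emit:
drive_tool(steps=[[0,[0,0,0],[0,0,0]],[0,[0,0,0],[0,0,0]],[0,[0,0,0],[0,0,0]],[0,[0,0,0],[0,0,0]],[0,[0,0,0],[0,0,0]]])

```text
t: 6.2
ee_pos: [0.6809, -0.2735, 0.2276]
tool_rot: [[-0.713, -0.046, 0.699], [-0.03, 0.999, 0.035], [-0.7, 0.004, -0.714]]
wrist_force: [0.3, 0.2, -1.1]
width: 0.191
finger_force: 59.1
```

```bash
python3 - <<'E'
from h import *
from station import env,imaging
s=env.observe(); print(s['t'],s['ee_pos'],s['width'],s['joints'])
w=imaging.grab_frame('wrist');S=imaging.grab_frame('side'); T=imaging.grab_frame('top')
pickle.dump((w,S,T),open('f2.pkl','wb'))
R=tool(2.4,45); p=np.array([.663,-.2705,.235])+.019*R[:,2]; plan(s,p,R,1)
c=cv2.resize(S['frame'][100:250,280:400],None,fx=2.56,fy=2.56,interpolation=2)
t=cv2.resize(T['frame'][90:150,240:330],None,fx=3.4,fy=3.4,interpolation=2)
out=np.zeros((600,800,3),np.uint8); out[:384,:480]=w['frame'][:,:480]; out[:c.shape[0],490:490+c.shape[1]]=c[:,:310]; out[390:390+t.shape[0],:t.shape[1]]=t; cv2.imwrite('pics/p2.png',out)
E
```

```text
6.2 [ 0.68086082 -0.27352488  0.22761259] 0.19136849074075413 [ 4.42116991e+01  4.77193344e+01 -3.11733579e+01  9.72961984e+01
  2.60324218e+01  5.37760749e-02  9.67589164e+01]
[[0.0073, 0.0038, 0.0013], [0.35, -0.56, 0.02]]
```

View pics/p2.png

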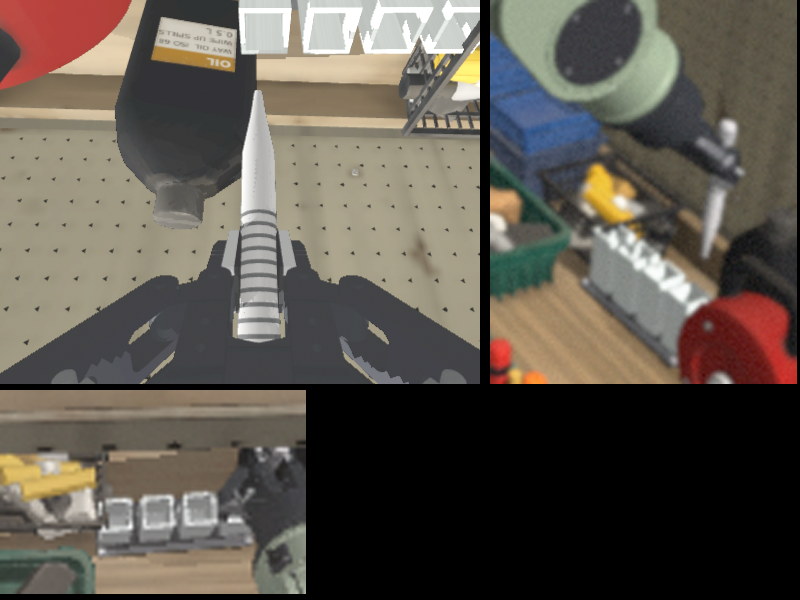

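The rod is held near vertical above the back edge of cup 1, with the rim at wrist px (265,30). Joint 6 sits at its limit, so I'll yaw toward the radial direction and lean slightly less.

```bash
python3 - <<'E'
from h import *
from station import env
w,S,T=pickle.load(open('f2.pkl','rb'))
s=env.observe()
R=tool(-18,42); p=np.array([.663,-.2705,.225])+.019*R[:,2]; plan(s,p,R,5)
# rod tilt/tip seen: side view
P=cloud(w)
print('tip',P[96:112:4,258].round(4),'end',P[325,260].round(4))
print('rims',cast(w,[(243,50),(287,50),(246,8),(286,8),(306,50),(356,50)],.08).round(4))
E
```

```text
[[0.0031, -0.0001, 0.0016], [2.86, 0.47, 2.97]]
[[0.0031, -0.0001, 0.0016], [2.86, 0.47, 2.97]]
[[0.0031, -0.0002, 0.0016], [2.86, 0.47, 2.97]]
[[0.0031, -0.0003, 0.0017], [2.86, 0.47, 2.97]]
[[0.003, -0.0004, 0.0017], [2.86, 0.47, 2.97]]
tip [[ 0.665  -0.2738  0.1372]
 [ 0.6642 -0.2739  0.1413]
 [ 0.665  -0.2739  0.1438]
 [ 0.6637 -0.2739  0.1482]] end [ 0.6611 -0.2737  0.2665]
rims [[ 0.6764 -0.2841  0.08  ]
 [ 0.675  -0.2517  0.08  ]
 [ 0.6453 -0.2823  0.08  ]
 [ 0.6442 -0.2564  0.08  ]
 [ 0.6744 -0.2377  0.08  ]
 [ 0.6729 -0.2009  0.08  ]]
```

Emit:
drive_tool(steps=[[0,[0.003,0,0.0015],[2.9,0.5,3]],[0,[0.003,0,0.0015],[2.9,0.5,3]],[0,[0.003,0,0.0015],[2.9,0.5,3]],[0,[0.003,0,0.0015],[2.9,0.5,3]],[0,[0.003,0,0.0015],[2.9,0.5,3]]])

```text
t: 6.85
ee_pos: [0.6877, -0.284, 0.2283]
tool_rot: [[-0.73, 0.306, 0.61], [0.237, 0.952, -0.194], [-0.641, 0.003, -0.768]]
wrist_force: [0.6, 0.2, -2.7]
width: 0.19
finger_force: 59.2
```

Emit:
drive_tool(steps=[[0,[0,0,0],[0,0,0]],[0,[0,0,0],[0,0,0]],[0,[0,0,0],[0,0,0]],[0,[0,0,0],[0,0,0]],[0,[0,0,0],[0,0,0]]])

```text
t: 7.35
ee_pos: [0.6872, -0.2848, 0.2276]
tool_rot: [[-0.731, 0.304, 0.61], [0.236, 0.953, -0.192], [-0.64, 0.003, -0.768]]
wrist_force: [0.6, 0.3, -0.9]
width: 0.193
finger_force: 59.2
```

```bash
python3 - <<'E'
from h import *
from station import env
s=env.observe(); print(s['ee_pos'],s['joints'].round(1)); R=s['tool_rot']; print(R.round(3), 'grasp',s['ee_pos']-.019*R[:,2])
r=R@np.array([-.7071,0,-.7071]); print('rod dir',r.round(3))
g=s['ee_pos']-.019*R[:,2]; print('tip',(g-.112*r).round(4))
# target: cup centre for tip; vertical descent of .045
for dz in(0,.05):
  plan(s,s['ee_pos']+np.array([.661,-.269,0])-np.r_[(g-.07*r)[:2],0]-[0,0,dz],R,5)
E
```

```text
[ 0.68718734 -0.28483163  0.22758484] [22.8 43.9 -3.4 96.4  7.6  0.1 85.8]
[[-0.731  0.304  0.61 ]
 [ 0.236  0.953 -0.192]
 [-0.64   0.003 -0.768]] grasp [ 0.67559082 -0.28117618  0.24218479]
rod dir [ 0.086 -0.031  0.996]
tip [ 0.666  -0.2778  0.1306]
[[0.0017, 0.0014, -0.0014], [0.0, 0.0, 0.0]]
[[0.0017, 0.0014, -0.0014], [0.0, 0.0, 0.0]]
[[0.0017, 0.0014, -0.0014], [0.0, 0.0, 0.0]]
[[0.0017, 0.0014, -0.0014], [0.0, 0.0, 0.0]]
[[0.0017, 0.0014, -0.0014], [0.0, 0.0, 0.0]]
[[0.0081, 0.0014, 0.0062], [0.0, 0.0, 0.0]]
[[0.0081, 0.0014, 0.0062], [0.0, 0.0, 0.0]]
[[0.0081, 0.0014, 0.0062], [0.0, 0.0, 0.0]]
[[0.0081, 0.0014, 0.0062], [0.0, 0.0, 0.0]]
[[0.0081, 0.0014, 0.0062], [0.0, 0.0, 0.0]]
```

```bash
python3 - <<'E'
from h import *
from station import env
s=env.observe()
R1=tool(-18,20); p1=np.array([.60,-.2,.30])+.019*R1[:,2]; plan(s,p1,R1,5)
R2=tool(-100,45); p2=np.array([.60,-.177,.28])+.019*R2[:,2]; plan(dict(ee_pos=p1,tool_rot=R1),p2,R2,15)
E
```

```text
[[0.0088, 0.0109, -0.0215], [0.06, 3.96, 0.03]]
[[0.0102, 0.0109, -0.0208], [0.06, 3.96, 0.03]]
[[0.0117, 0.0108, -0.0201], [0.06, 3.96, 0.03]]
[[0.013, 0.0108, -0.0192], [0.06, 3.96, 0.03]]
[[0.0143, 0.0108, -0.0183], [0.06, 3.96, 0.03]]
[[0.0011, 0.0006, 0.0007], [2.96, -1.37, 4.64]]
[[0.0012, 0.0005, 0.0007], [2.96, -1.37, 4.64]]
[[0.0012, 0.0005, 0.0006], [2.96, -1.37, 4.64]]
[[0.0013, 0.0004, 0.0005], [2.96, -1.37, 4.64]]
[[0.0013, 0.0003, 0.0005], [2.96, -1.37, 4.64]]
[[0.0013, 0.0002, 0.0005], [2.96, -1.37, 4.64]]
[[0.0014, 0.0001, 0.0004], [2.96, -1.37, 4.64]]
[[0.0014, 0.0, 0.0004], [2.96, -1.37, 4.64]]
[[0.0014, -0.0, 0.0003], [2.96, -1.37, 4.64]]
[[0.0014, -0.0001, 0.0003], [2.96, -1.37, 4.64]]
[[0.0014, -0.0002, 0.0003], [2.96, -1.37, 4.64]]
[[0.0014, -0.0003, 0.0003], [2.96, -1.37, 4.64]]
[[0.0013, -0.0004, 0.0003], [2.96, -1.37, 4.64]]
[[0.0013, -0.0005, 0.0003], [2.96, -1.37, 4.64]]
[[0.0013, -0.0006, 0.0003], [2.96, -1.37, 4.64]]
```

Emit:
drive_tool(steps=[[0,[0.009,0.011,-0.0215],[0,4,0]],[0,[0.01,0.011,-0.021],[0,4,0]],[0,[0.0115,0.011,-0.02],[0,4,0]],[0,[0.013,0.011,-0.019],[0,4,0]],[0,[0.0145,0.011,-0.0185],[0,4,0]]])

```text
t: 7.85
ee_pos: [0.6057, -0.2003, 0.2833]
tool_rot: [[-0.897, 0.304, 0.321], [0.287, 0.953, -0.099], [-0.336, 0.003, -0.942]]
wrist_force: [-0.4, -0.8, -2.1]
width: 0.19
finger_force: 59.2
```

Emit:
drive_tool(steps=[[0,[0.001,0.0005,0.0005],[2.96,-1.37,4.64]],[0,[0.001,0.0005,0.0005],[2.96,-1.37,4.64]],[0,[0.001,0.0005,0.0005],[2.96,-1.37,4.64]],[0,[0.0015,0.0005,0.0005],[2.96,-1.37,4.64]],[0,[0.0015,0.0005,0.0005],[2.96,-1.37,4.64]]])

```text
t: 8.35
ee_pos: [0.6036, -0.1965, 0.2781]
tool_rot: [[-0.648, 0.706, 0.285], [0.603, 0.704, -0.375], [-0.466, -0.071, -0.882]]
wrist_force: [-0.3, -0.0, -2.8]
width: 0.192
finger_force: 59.2
```

Emit:
drive_tool(steps=[[0,[0.0015,0,0.0005],[2.96,-1.37,4.64]],[0,[0.0015,0,0.0005],[2.96,-1.37,4.64]],[0,[0.0015,0,0.0005],[2.96,-1.37,4.64]],[0,[0.0015,0,0.0005],[2.96,-1.37,4.64]],[0,[0.0015,0,0.0005],[2.96,-1.37,4.64]]])

```text
t: 8.85
ee_pos: [0.6005, -0.1922, 0.2716]
tool_rot: [[-0.281, 0.952, 0.123], [0.751, 0.298, -0.59], [-0.598, -0.074, -0.798]]
wrist_force: [0.5, -0.2, -0.9]
width: 0.192
finger_force: 59.2
```

Emit:
drive_tool(steps=[[0,[0.0015,0,0.0005],[2.96,-1.37,4.64]],[0,[0.0015,0,0.0005],[2.96,-1.37,4.64]],[0,[0.0015,0,0.0005],[2.96,-1.37,4.64]],[0,[0.0015,0,0.0005],[2.96,-1.37,4.64]],[0,[0.0015,0,0.0005],[2.96,-1.37,4.64]]])

```text
t: 9.35
ee_pos: [0.5998, -0.1883, 0.2645]
tool_rot: [[0.119, 0.985, -0.123], [0.699, -0.171, -0.695], [-0.705, -0.004, -0.709]]
wrist_force: [-0.2, 0.4, -1.4]
width: 0.191
finger_force: 59.2
```

Emit:
drive_tool(steps=[[0,[0,0,0],[0,0,0]],[0,[0,0,0],[0,0,0]],[0,[0,0,0],[0,0,0]],[0,[0,0,0],[0,0,0]],[0,[0,0,0],[0,0,0]]])

```text
t: 9.85
ee_pos: [0.5995, -0.1885, 0.2654]
tool_rot: [[0.116, 0.986, -0.121], [0.7, -0.167, -0.694], [-0.704, -0.004, -0.71]]
wrist_force: [-0.5, 0.5, -1.4]
width: 0.191
finger_force: 59.2
```

```bash
cat > st.py <<'E'
from h import *
from station import env
def st(rt=(-.7071,0,-.7071)):
    s=env.observe();R=s['tool_rot'];g=s['ee_pos']-.019*R[:,2];r=R@np.array(rt)
    print('t',s['t'],'j',s['joints'].round(1),'tilt',np.degrees(np.arccos(-R[2,2])).round(1),'grasp',g.round(4),'rod',r.round(3),'tip',(g-.112*r).round(4),'F',np.round(s['wrist_force'],1),s['width'])
    return s,R,g,r
E
python3 - <<'E'
from st import *
s,R,g,r=st()
R2=tool(-100,45); p2=np.array([.659,-.177,.235])+.019*R2[:,2]; plan(s,p2,R2,5)
E
```

```text
t 9.85 j [-25.9  60.4  55.8  75.7  -1.4  59.5   1.2] tilt 44.8 grasp [ 0.6018 -0.1754  0.2789] rod [ 0.003 -0.004  1.   ] tip [ 0.6015 -0.1749  0.1669] F [-0.5  0.5 -1.4] 0.19114173590654635
[[0.0073, 0.0114, 0.0051], [0.02, -0.04, 0.08]]
[[0.0073, 0.0113, 0.0051], [0.02, -0.04, 0.08]]
[[0.0073, 0.0113, 0.0051], [0.02, -0.04, 0.08]]
[[0.0073, 0.0113, 0.005], [0.02, -0.04, 0.08]]
[[0.0073, 0.0113, 0.005], [0.02, -0.04, 0.08]]
```

Emit:
drive_tool(steps=[[0,[0.0073,0.0113,0.005],[0,0,0]],[0,[0.0073,0.0113,0.005],[0,0,0]],[0,[0.0073,0.0113,0.005],[0,0,0]],[0,[0.0073,0.0113,0.005],[0,0,0]],[0,[0.0073,0.0113,0.005],[0,0,0]]])

```text
t: 10.35
ee_pos: [0.657, -0.1898, 0.2212]
tool_rot: [[0.116, 0.986, -0.121], [0.7, -0.167, -0.694], [-0.705, -0.004, -0.709]]
wrist_force: [-0.7, -0.0, -0.6]
width: 0.193
finger_force: 59.2
```

Emit:
drive_tool(steps=[[0,[0,0,0],[0,0,0]],[0,[0,0,0],[0,0,0]],[0,[0,0,0],[0,0,0]],[0,[0,0,0],[0,0,0]],[0,[0,0,0],[0,0,0]]])

```text
t: 10.85
ee_pos: [0.6565, -0.1896, 0.2218]
tool_rot: [[0.117, 0.986, -0.121], [0.7, -0.168, -0.694], [-0.705, -0.004, -0.709]]
wrist_force: [0.3, -0.2, -1.8]
width: 0.193
finger_force: 59.2
```

```bash
python3 - <<'E'
from st import *
from station import imaging
s,R,g,r=st()
w=imaging.grab_frame('wrist');S=imaging.grab_frame('side')
pickle.dump((w,S),open('f3.pkl','wb'))
c=cv2.resize(S['frame'][100:250,260:380],None,fx=2.56,fy=2.56,interpolation=2)
out=np.zeros((384,800,3),np.uint8); out[:384,:480]=w['frame'][:,:480]; out[:,490:490+c.shape[1]]=c[:384]; cv2.imwrite('pics/p3.png',out)
plan(s,s['ee_pos']+np.array([.659-g[0],-.177-g[1],-.11]),R,5)
E
```

```text
t 10.85 j [-21.5  67.3  53.7  62.8  -3.6  65.1  -0.6] tilt 44.8 grasp [ 0.6588 -0.1764  0.2352] rod [ 0.003 -0.004  1.   ] tip [ 0.6584 -0.176   0.1232] F [ 0.3 -0.2 -1.8] 0.19340963948791057
[[0.0154, 0.0001, 0.0157], [0.0, 0.0, 0.0]]
[[0.0154, 0.0001, 0.0157], [0.0, 0.0, 0.0]]
[[0.0154, 0.0001, 0.0157], [0.0, 0.0, 0.0]]
[[0.0154, 0.0001, 0.0157], [0.0, 0.0, 0.0]]
[[0.0154, 0.0001, 0.0157], [0.0, 0.0, 0.0]]
```

View pics/p3.png

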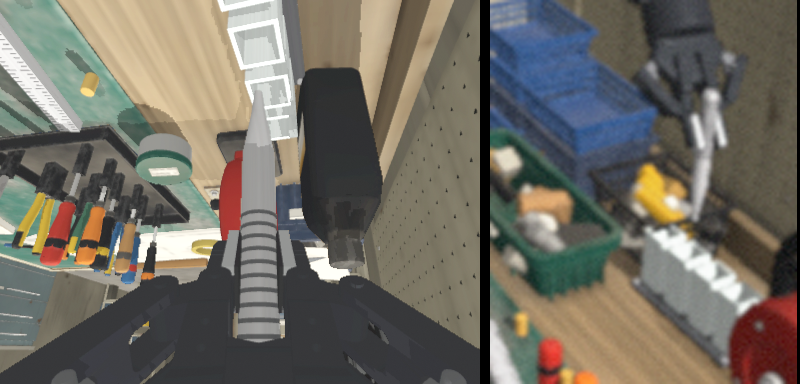

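The wrist view shows the rod's tip at (259,90) with the cup row running behind it, one rim quad around (257,45). I'll check it against the calibration.

```bash
python3 - <<'E'
from h import *
w,S=pickle.load(open('f3.pkl','rb'))
print(cast(w,[(228,28),(276,17),(286,62),(236,70)],.08).round(4),cast(w,[(246,78),(288,72),(292,106),(252,110)],.08).round(4))
print(proj(w,[.6584,-.176,.1232]),proj(w,[.659,-.177,.08]))
E
```

```text
[[ 0.6404 -0.1609  0.08  ]
 [ 0.6728 -0.1587  0.08  ]
 [ 0.676  -0.1943  0.08  ]
 [ 0.6376 -0.1953  0.08  ]] [[ 0.6436 -0.2042  0.08  ]
 [ 0.6767 -0.2038  0.08  ]
 [ 0.6771 -0.2412  0.08  ]
 [ 0.6416 -0.2404  0.08  ]]
[[258.27073079  88.85184439]] [[259.58161965  45.00629279]]
```

Emit:
drive_tool(steps=[[0,[0.0141,-0.001,0.0142],[0,0,0]],[0,[0.0141,0,0.0142],[0,0,0]],[0,[0.0141,0,0.0142],[0,0,0]],[0,[0.0141,0,0.0142],[0,0,0]],[0,[0.0141,0,0.0142],[0,0,0]]])

```text
t: 11.45
ee_pos: [0.6552, -0.1896, 0.1199]
tool_rot: [[0.116, 0.986, -0.121], [0.7, -0.168, -0.695], [-0.705, -0.004, -0.709]]
wrist_force: [0.1, -0.6, -1.1]
width: 0.189
finger_force: 59.3
```

Emit:
drive_tool(steps=[[0,[0.002,0,0.002],[0,0,0]],[0,[0.002,0,0.002],[0,0,0]],[0,[0.002,0,0.002],[0,0,0]],[0,[0,0,0],[0,0,0]],[0,[0,0,0],[0,0,0]]])

```text
t: 11.95
ee_pos: [0.6553, -0.1896, 0.1134]
tool_rot: [[0.117, 0.986, -0.121], [0.7, -0.168, -0.695], [-0.705, -0.003, -0.709]]
wrist_force: [-0.2, -0.0, -2.2]
width: 0.189
finger_force: 59.2
```

Emit:
drive_tool(steps=[[0,[0.0015,0,0.0015],[0,0,0]],[0,[0.0015,0,0.0015],[0,0,0]],[0,[0,0,0],[0,0,0]],[0,[0,0,0],[0,0,0]],[0,[0,0,0],[0,0,0]]])

```text
t: 12.45
ee_pos: [0.6551, -0.1896, 0.1087]
tool_rot: [[0.116, 0.986, -0.121], [0.699, -0.168, -0.695], [-0.705, -0.004, -0.709]]
wrist_force: [-0.5, 0.1, -1.3]
width: 0.193
finger_force: 59.2
```

Emit:
drive_tool(steps=[[0.4,[0,0,0],[0,0,0]],[0.4,[0,0,0],[0,0,0]],[0.4,[0,0,0],[0,0,0]],[0.4,[0,0,0],[0,0,0]],[0.4,[0,0,0],[0,0,0]]])

```text
t: 12.95
ee_pos: [0.6552, -0.1896, 0.1086]
tool_rot: [[0.116, 0.986, -0.121], [0.7, -0.168, -0.695], [-0.705, -0.004, -0.709]]
wrist_force: [0.3, -0.5, 0.8]
width: 0.399
finger_force: 0.0
```

Emit:
drive_tool(steps=[[0.4,[0,0,-0.02],[0,0,0]],[0.4,[0,0,-0.03],[0,0,0]],[0.4,[0,0,-0.035],[0,0,0]],[0.4,[0,0,-0.03],[0,0,0]],[0.4,[0,0,-0.02],[0,0,0]]])

```text
t: 13.45
ee_pos: [0.6721, -0.0942, 0.2059]
tool_rot: [[0.116, 0.986, -0.119], [0.7, -0.167, -0.695], [-0.705, -0.003, -0.709]]
wrist_force: [-0.7, 0.8, -0.5]
width: 0.405
finger_force: 0.0
```

```bash
python3 - <<'E'
from st import *
from station import imaging
s,R,g,r=st()
S=imaging.grab_frame('side');T=imaging.grab_frame('top')
c=cv2.resize(S['frame'][140:260,270:390],None,fx=3,fy=3,interpolation=2);t=cv2.resize(T['frame'][90:210,200:350],None,fx=2.7,fy=3,interpolation=2)
cv2.imwrite('pics/p4.png',np.hstack([c,t]))
R1=tool(-1.6,-15); p1=np.array([.412,.007,.25])+.019*R1[:,2]; plan(s,p1,R1,15)
E
```

```text
t 13.45 j [-27.2  70.4  53.7  55.9  -5.4  73.9  -6.3] tilt 44.8 grasp [ 0.6743 -0.081   0.2194] rod [ 0.002 -0.004  1.   ] tip [ 0.6741 -0.0806  0.1074] F [-0.7  0.8 -0.5] 0.4046104742219345
[[0.0015, -0.0185, -0.0038], [-1.75, 2.93, -6.54]]
[[0.0038, -0.0181, -0.0042], [-1.75, 2.93, -6.54]]
[[0.006, -0.0174, -0.0045], [-1.75, 2.93, -6.54]]
[[0.0082, -0.0165, -0.0047], [-1.75, 2.93, -6.54]]
[[0.0102, -0.0153, -0.0047], [-1.75, 2.93, -6.54]]
[[0.0121, -0.0139, -0.0046], [-1.75, 2.93, -6.54]]
[[0.0139, -0.0122, -0.0043], [-1.75, 2.93, -6.54]]
[[0.0154, -0.0104, -0.0039], [-1.75, 2.93, -6.54]]
[[0.0166, -0.0085, -0.0034], [-1.75, 2.93, -6.54]]
[[0.0177, -0.0065, -0.0027], [-1.75, 2.93, -6.54]]
[[0.0184, -0.0043, -0.002], [-1.75, 2.93, -6.54]]
[[0.0188, -0.0022, -0.0011], [-1.75, 2.93, -6.54]]
[[0.019, 0.0, -0.0002], [-1.75, 2.93, -6.54]]
[[0.0188, 0.0022, 0.0008], [-1.75, 2.93, -6.54]]
[[0.0184, 0.0043, 0.0019], [-1.75, 2.93, -6.54]]
```

View pics/p4.png

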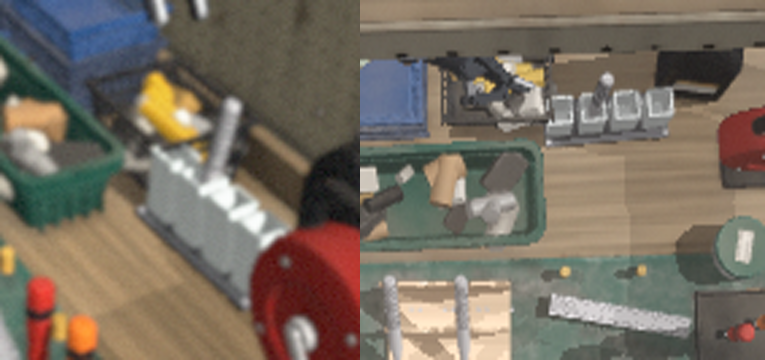

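Scriber 1 stands in the third cup, with its end at (230,105) in the side crop. The next one gets a lean-back grasp.

```bash
python3 - <<'E'
from st import *
s,R,g,r=st()
R1=tool(-1.6,-20); p1=np.array([.411,.0065,.24])+.019*R1[:,2]; print(p1);plan(s,p1,R1,15)
E
```

```text
t 13.55 j [-27.2  70.4  53.7  55.9  -5.4  73.8  -6.3] tilt 44.8 grasp [ 0.6748 -0.0808  0.2194] rod [ 0.001 -0.004  1.   ] tip [ 0.6748 -0.0804  0.1074] F [ 0.1  1.  -0.5] 0.4011303787775745
[0.40450415 0.00668145 0.22214584]
[[0.0019, -0.0187, -0.0033], [-1.46, 3.17, -6.65]]
[[0.0042, -0.0183, -0.0036], [-1.46, 3.17, -6.65]]
[[0.0065, -0.0176, -0.0038], [-1.46, 3.17, -6.65]]
[[0.0087, -0.0166, -0.0038], [-1.46, 3.17, -6.65]]
[[0.0108, -0.0154, -0.0037], [-1.46, 3.17, -6.65]]
[[0.0127, -0.0139, -0.0034], [-1.46, 3.17, -6.65]]
[[0.0144, -0.0123, -0.003], [-1.46, 3.17, -6.65]]
[[0.0158, -0.0105, -0.0025], [-1.46, 3.17, -6.65]]
[[0.017, -0.0085, -0.0018], [-1.46, 3.17, -6.65]]
[[0.018, -0.0064, -0.001], [-1.46, 3.17, -6.65]]
[[0.0186, -0.0043, -0.0001], [-1.46, 3.17, -6.65]]
[[0.019, -0.0021, 0.0008], [-1.46, 3.17, -6.65]]
[[0.019, 0.0001, 0.0019], [-1.46, 3.17, -6.65]]
[[0.0188, 0.0022, 0.0029], [-1.46, 3.17, -6.65]]
[[0.0182, 0.0043, 0.004], [-1.46, 3.17, -6.65]]
```

Emit:
drive_tool(steps=[[0.4,[0.002,-0.0185,-0.0035],[-1.46,3.17,-6.65]],[0.4,[0.004,-0.0185,-0.0035],[-1.46,3.17,-6.65]],[0.4,[0.0065,-0.0175,-0.004],[-1.46,3.17,-6.65]],[0.4,[0.0085,-0.0165,-0.004],[-1.46,3.17,-6.65]],[0.4,[0.011,-0.0155,-0.0035],[-1.46,3.17,-6.65]]])

```text
t: 14.05
ee_pos: [0.581, -0.0619, 0.2097]
tool_rot: [[-0.433, 0.9, -0.042], [0.807, 0.367, -0.464], [-0.402, -0.234, -0.885]]
wrist_force: [-0.0, -1.3, 0.8]
width: 0.4
finger_force: 0.0
```

Emit:
drive_tool(steps=[[0.4,[0.0125,-0.014,-0.0035],[-1.46,3.17,-6.65]],[0.4,[0.0145,-0.0125,-0.003],[-1.46,3.17,-6.65]],[0.4,[0.016,-0.0105,-0.0025],[-1.46,3.17,-6.65]],[0.4,[0.017,-0.0085,-0.002],[-1.46,3.17,-6.65]],[0.4,[0.018,-0.0065,-0.001],[-1.46,3.17,-6.65]]])

```text
t: 14.55
ee_pos: [0.4914, -0.0283, 0.216]
tool_rot: [[-0.838, 0.53, -0.129], [0.545, 0.816, -0.191], [0.004, -0.231, -0.973]]
wrist_force: [0.1, -0.3, 0.3]
width: 0.401
finger_force: 0.0
```

Emit:
drive_tool(steps=[[0.4,[0.0185,-0.0045,0],[-1.46,3.17,-6.65]],[0.4,[0.019,-0.002,0.001],[-1.46,3.17,-6.65]],[0.4,[0.019,0,0.002],[-1.46,3.17,-6.65]],[0.4,[0.019,0.002,0.003],[-1.46,3.17,-6.65]],[0.4,[0.018,0.0045,0.004],[-1.46,3.17,-6.65]]])

```text
t: 15.05
ee_pos: [0.4021, 0.005, 0.2213]
tool_rot: [[-0.937, 0.027, -0.348], [0.025, 1.0, 0.011], [0.348, 0.002, -0.938]]
wrist_force: [0.2, -0.1, -0.5]
width: 0.399
finger_force: 0.0
```

Emit:
drive_tool(steps=[[0.4,[0,0,0],[0,0,0]],[0.4,[0,0,0],[0,0,0]],[0.4,[0,0,0],[0,0,0]],[0.4,[0,0,0],[0,0,0]],[0.4,[0,0,0],[0,0,0]]])

```text
t: 15.55
ee_pos: [0.4035, 0.0055, 0.2215]
tool_rot: [[-0.938, 0.03, -0.345], [0.029, 1.0, 0.009], [0.345, -0.002, -0.939]]
wrist_force: [-0.2, 0.5, -0.0]
width: 0.401
finger_force: 0.0
```

```bash
python3 - <<'E'
from st import *
s,R,g,r=st()
R1=tool(-1.6,-20); p1=np.array([.411,.0065,.086])+.019*R1[:,2]; plan(s,p1,R1,4); plan(s,p1,R1,1)
E
```

```text
t 15.55 j [ -4.9  37.3   1.8 100.9  -3.1  62.   86.9] tilt 20.2 grasp [0.41   0.0053 0.2393] rod [ 0.907 -0.027  0.42 ] tip [0.3084 0.0084 0.1923] F [-0.2  0.5 -0. ] 0.4013419317998257
[[-0.0135, 0.0004, 0.0359], [-0.01, -0.04, -0.04]]
[[-0.0134, 0.0004, 0.0359], [-0.01, -0.04, -0.04]]
[[-0.0134, 0.0003, 0.0359], [-0.01, -0.04, -0.04]]
[[-0.0134, 0.0003, 0.0359], [-0.01, -0.04, -0.04]]
[[-0.0538, 0.0015, 0.1436], [-0.05, -0.18, -0.17]]
```

Emit:
drive_tool(steps=[[0.4,[-0.01,0,0.027],[0,0,0]],[0.4,[-0.0135,0.001,0.036],[0,0,0]],[0.4,[-0.012,0,0.032],[0,0,0]],[0.4,[-0.0105,0,0.0285],[0,0,0]],[0.4,[-0.0075,0,0.02],[0,0,0]]])

```text
t: 16.05
ee_pos: [0.4036, 0.0063, 0.0666]
tool_rot: [[-0.938, 0.03, -0.346], [0.029, 1.0, 0.009], [0.346, -0.002, -0.938]]
wrist_force: [-0.1, -0.4, 0.1]
width: 0.401
finger_force: 0.0
```

Emit:
drive_tool(steps=[[0.4,[0,0,0],[0,0,0]],[0.4,[0,0,0],[0,0,0]],[0,[0,0,0],[0,0,0]],[0,[0,0,0],[0,0,0]],[0,[0,0,0],[0,0,0]]])

```text
t: 16.55
ee_pos: [0.4044, 0.0063, 0.0691]
tool_rot: [[-0.939, 0.03, -0.344], [0.029, 1.0, 0.009], [0.344, -0.001, -0.939]]
wrist_force: [1.3, 0.0, 7.2]
width: 0.193
finger_force: 58.9
```

Emit:
drive_tool(steps=[[0,[0,0,0],[0,0,0]],[0,[0,0,0],[0,0,0]],[0,[0,0,0],[0,0,0]],[0,[0,0,0],[0,0,0]],[0,[0,0,0],[0,0,0]]])

```text
t: 17.05
ee_pos: [0.4044, 0.0063, 0.069]
tool_rot: [[-0.938, 0.03, -0.344], [0.029, 1.0, 0.01], [0.344, -0.001, -0.939]]
wrist_force: [1.9, 1.3, 8.2]
width: 0.191
finger_force: 59.0
```

Emit:
drive_tool(steps=[[0,[0.007,0,-0.019],[0,0,0]],[0,[0.0135,0,-0.037],[0,0,0]],[0,[0.017,0,-0.047],[0,0,0]],[0,[0.0135,0,-0.037],[0,0,0]],[0,[0.0105,0,-0.028],[0,0,0]]])

```text
t: 17.55
ee_pos: [0.4043, 0.0064, 0.25]
tool_rot: [[-0.939, 0.03, -0.343], [0.029, 1.0, 0.009], [0.343, -0.001, -0.939]]
wrist_force: [0.5, 0.3, -1.0]
width: 0.194
finger_force: 58.6
```

Emit:
drive_tool(steps=[[0,[0,0,0],[0,0,0]],[0,[0,0,0],[0,0,0]],[0,[0,0,0],[0,0,0]],[0,[0,0,0],[0,0,0]],[0,[0,0,0],[0,0,0]]])

```text
t: 18.05
ee_pos: [0.4041, 0.0064, 0.2467]
tool_rot: [[-0.938, 0.03, -0.346], [0.029, 1.0, 0.009], [0.347, -0.001, -0.938]]
wrist_force: [-0.3, 0.0, -1.9]
width: 0.195
finger_force: 58.6
```

```bash
python3 - <<'E'
from st import *
a=np.radians(45-20.2); rt=(-np.sin(a),0,-np.cos(a)); print(rt)
s,R,g,r=st(rt)
R1=tool(-15,24.8); p1=np.array([.661,-.269,.24])+.019*R1[:,2]; plan(s,p1,R1,10)
E
```

```text
(np.float64(-0.4194520824461771), 0, np.float64(-0.9077774785329087))
t 18.05 j [-5.1 35.4  2.  98.6 -3.1 66.2 86.8] tilt 20.3 grasp [0.4106 0.0062 0.2646] rod [ 0.708 -0.02   0.706] tip [0.3314 0.0085 0.1855] F [-0.3  0.  -1.9] 0.19524752061662615
[[-0.0264, -0.0269, -0.0072], [0.05, -4.49, 1.36]]
[[-0.0275, -0.0263, -0.005], [0.05, -4.49, 1.36]]
[[-0.0285, -0.0256, -0.0028], [0.05, -4.49, 1.36]]
[[-0.0292, -0.025, -0.0005], [0.05, -4.49, 1.36]]
[[-0.0297, -0.0243, 0.0018], [0.05, -4.49, 1.36]]
[[-0.0301, -0.0235, 0.0041], [0.05, -4.49, 1.36]]
[[-0.0302, -0.0228, 0.0065], [0.05, -4.49, 1.36]]
[[-0.0301, -0.0221, 0.0089], [0.05, -4.49, 1.36]]
[[-0.0299, -0.0214, 0.0113], [0.05, -4.49, 1.36]]
[[-0.0294, -0.0207, 0.0136], [0.05, -4.49, 1.36]]
```

Emit:
drive_tool(steps=[[0,[-0.0265,-0.027,-0.007],[0,-4.5,1.36]],[0,[-0.0275,-0.0265,-0.005],[0,-4.5,1.36]],[0,[-0.0285,-0.0255,-0.003],[0,-4.5,1.36]],[0,[-0.029,-0.025,-0.0005],[0,-4.5,1.36]],[0,[-0.0295,-0.0245,0.002],[0,-4.5,1.36]]])

```text
t: 18.55
ee_pos: [0.5369, -0.134, 0.2348]
tool_rot: [[-0.988, 0.147, 0.041], [0.146, 0.989, -0.026], [-0.044, -0.02, -0.999]]
wrist_force: [-0.1, 0.3, -1.7]
width: 0.192
finger_force: 58.6
```

Emit:
drive_tool(steps=[[0,[-0.03,-0.0235,0.004],[0,-4.5,1.36]],[0,[-0.03,-0.023,0.0065],[0,-4.5,1.36]],[0,[-0.03,-0.022,0.009],[0,-4.5,1.36]],[0,[-0.03,-0.0215,0.0115],[0,-4.5,1.36]],[0,[-0.0295,-0.0205,0.0135],[0,-4.5,1.36]]])

```text
t: 19.05
ee_pos: [0.6689, -0.2726, 0.2222]
tool_rot: [[-0.874, 0.259, 0.411], [0.238, 0.966, -0.102], [-0.424, 0.009, -0.906]]
wrist_force: [1.5, 1.0, -1.6]
width: 0.191
finger_force: 58.6
```

Emit:
drive_tool(steps=[[0,[0,0,0],[0,0,0]],[0,[0,0,0],[0,0,0]],[0,[0,0,0],[0,0,0]],[0,[0,0,0],[0,0,0]],[0,[0,0,0],[0,0,0]]])

```text
t: 19.55
ee_pos: [0.6683, -0.2707, 0.223]
tool_rot: [[-0.875, 0.257, 0.41], [0.237, 0.966, -0.101], [-0.422, 0.009, -0.907]]
wrist_force: [-0.4, 0.1, -2.2]
width: 0.194
finger_force: 58.8
```

```bash
python3 - <<'E'
from st import *
from station import imaging
rt=(-.4195,0,-.9078)
s,R,g,r=st(rt)
w=imaging.grab_frame('wrist'); tip=g-.112*r
print(proj(w,[tip,[.661,-.269,.08]]).round(1)); cv2.imwrite('pics/p5.png',w['frame'])
q=s['ee_pos']+np.array([.661-tip[0],-.269-tip[1],-.08]); plan(s,q,R,5)
E
```

```text
t 19.55 j [ 2.080e+01  4.450e+01 -1.000e-01  8.420e+01 -6.300e+00  2.670e+01
  1.007e+02] tilt 25.0 grasp [ 0.6606 -0.2688  0.2403] rod [-0.005 -0.008  1.   ] tip [ 0.6611 -0.268   0.1283] F [-0.4  0.1 -2.2] 0.19435947758760747
[[257.9 135.3]
 [256.3 104.9]]
[[0.0067, -0.0003, 0.0145], [0.0, 0.0, 0.0]]
[[0.0067, -0.0003, 0.0145], [0.0, 0.0, 0.0]]
[[0.0067, -0.0003, 0.0145], [0.0, 0.0, 0.0]]
[[0.0067, -0.0003, 0.0145], [0.0, 0.0, 0.0]]
[[0.0067, -0.0003, 0.0145], [0.0, 0.0, 0.0]]
```

View pics/p5.png

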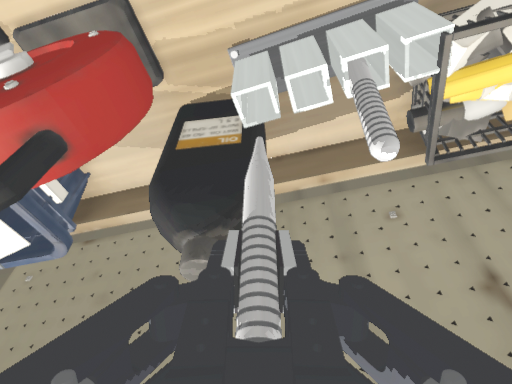

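The tip is at (259,140) and the cup 1 mouth is centred at (257,105), as predicted. Descending.

Emit:
drive_tool(steps=[[0,[0.0085,-0.0005,0.018],[0,0,0]],[0,[0.0085,-0.0005,0.018],[0,0,0]],[0,[0.0085,0,0.018],[0,0,0]],[0,[0.0085,0,0.018],[0,0,0]],[0,[0.0085,0,0.018],[0,0,0]]])

```text
t: 20.1
ee_pos: [0.6677, -0.2711, 0.1226]
tool_rot: [[-0.875, 0.258, 0.41], [0.237, 0.966, -0.101], [-0.422, 0.008, -0.907]]
wrist_force: [-0.4, -0.0, -1.0]
width: 0.193
finger_force: 58.8
```

Emit:
drive_tool(steps=[[0,[0.002,0,0.005],[0,0,0]],[0,[0.002,0,0.005],[0,0,0]],[0,[0.001,0,0.002],[0,0,0]],[0,[0,0,0],[0,0,0]],[0,[0,0,0],[0,0,0]]])

```text
t: 20.6
ee_pos: [0.6685, -0.2715, 0.111]
tool_rot: [[-0.875, 0.258, 0.41], [0.237, 0.966, -0.102], [-0.423, 0.008, -0.906]]
wrist_force: [0.5, -0.5, -0.7]
width: 0.192
finger_force: 58.8
```

Emit:
drive_tool(steps=[[0,[0.001,0,0.002],[0,0,0]],[0,[0.001,0,0.002],[0,0,0]],[0,[0,0,0],[0,0,0]],[0,[0,0,0],[0,0,0]],[0,[0,0,0],[0,0,0]]])

```text
t: 21.1
ee_pos: [0.6681, -0.2714, 0.1058]
tool_rot: [[-0.875, 0.258, 0.41], [0.237, 0.966, -0.101], [-0.422, 0.008, -0.907]]
wrist_force: [0.0, -0.4, -1.2]
width: 0.195
finger_force: 58.8
```

Emit:
drive_tool(steps=[[0.4,[0,0,0],[0,0,0]],[0.4,[0,0,0],[0,0,0]],[0.4,[0,0,0],[0,0,0]],[0.4,[0,0,0],[0,0,0]],[0.4,[0,0,0],[0,0,0]]])

```text
t: 21.6
ee_pos: [0.6681, -0.2713, 0.1058]
tool_rot: [[-0.875, 0.258, 0.41], [0.237, 0.966, -0.101], [-0.422, 0.008, -0.907]]
wrist_force: [0.4, 0.1, -0.6]
width: 0.402
finger_force: 0.0
```

Emit:
drive_tool(steps=[[0.4,[0,0,-0.02],[0,0,0]],[0.4,[0,0,-0.03],[0,0,0]],[0.4,[0,0,-0.035],[0,0,0]],[0.4,[0,0,-0.03],[0,0,0]],[0.4,[0,0,-0.02],[0,0,0]]])

```text
t: 22.1
ee_pos: [0.6124, -0.2577, 0.2303]
tool_rot: [[-0.874, 0.258, 0.411], [0.237, 0.966, -0.102], [-0.423, 0.008, -0.906]]
wrist_force: [0.1, 0.1, 0.4]
width: 0.401
finger_force: 0.0
```

```bash
python3 - <<'E'
from st import *
s,R,g,r=st()
R1=tool(-1.6,-20); p1=np.array([.411,.1015,.24])+.019*R1[:,2]; print(p1);plan(s,p1,R1,15)
E
```

```text
t 22.1 j [ 22.4  39.3  -1.5  95.8  -6.4  20.2 101.9] tilt 25.1 grasp [ 0.6046 -0.2557  0.2475] rod [ 0.328 -0.096  0.94 ] tip [ 0.5679 -0.245   0.1423] F [0.1 0.1 0.4] 0.4006352899992598
[0.40450415 0.10168145 0.22214584]
[[0.018, 0.0196, -0.0076], [-0.01, 2.99, -0.92]]
[[0.0181, 0.0198, -0.0067], [-0.01, 2.99, -0.92]]
[[0.0181, 0.0201, -0.0058], [-0.01, 2.99, -0.92]]
[[0.0181, 0.0204, -0.0048], [-0.01, 2.99, -0.92]]
[[0.0179, 0.0207, -0.0039], [-0.01, 2.99, -0.92]]
[[0.0178, 0.021, -0.0029], [-0.01, 2.99, -0.92]]
[[0.0176, 0.0213, -0.002], [-0.01, 2.99, -0.92]]
[[0.0173, 0.0216, -0.0011], [-0.01, 2.99, -0.92]]
[[0.017, 0.0218, -0.0002], [-0.01, 2.99, -0.92]]
[[0.0166, 0.0221, 0.0007], [-0.01, 2.99, -0.92]]
[[0.0162, 0.0224, 0.0016], [-0.01, 2.99, -0.92]]
[[0.0158, 0.0226, 0.0024], [-0.01, 2.99, -0.92]]
[[0.0153, 0.0229, 0.0032], [-0.01, 2.99, -0.92]]
[[0.0147, 0.0231, 0.004], [-0.01, 2.99, -0.92]]
[[0.0141, 0.0233, 0.0048], [-0.01, 2.99, -0.92]]
```

Emit:
drive_tool(steps=[[0.4,[0.018,0.0195,-0.0075],[0,3,-0.92]],[0.4,[0.018,0.02,-0.0065],[0,3,-0.92]],[0.4,[0.018,0.02,-0.006],[0,3,-0.92]],[0.4,[0.018,0.0205,-0.005],[0,3,-0.92]],[0.4,[0.018,0.0205,-0.004],[0,3,-0.92]]])

```text
t: 22.6
ee_pos: [0.543, -0.1372, 0.2262]
tool_rot: [[-0.969, 0.183, 0.165], [0.178, 0.983, -0.047], [-0.171, -0.016, -0.985]]
wrist_force: [0.7, 0.5, 0.7]
width: 0.398
finger_force: 0.0
```

Emit:
drive_tool(steps=[[0.4,[0.018,0.021,-0.003],[0,3,-0.92]],[0.4,[0.0175,0.0215,-0.002],[0,3,-0.92]],[0.4,[0.0175,0.0215,-0.001],[0,3,-0.92]],[0.4,[0.017,0.022,0],[0,3,-0.92]],[0.4,[0.0165,0.022,0.0005],[0,3,-0.92]]])

```text
t: 23.1
ee_pos: [0.4736, -0.0172, 0.2235]
tool_rot: [[-0.99, 0.104, -0.093], [0.105, 0.994, -0.009], [0.092, -0.019, -0.996]]
wrist_force: [-0.4, -0.0, -0.5]
width: 0.399
finger_force: 0.0
```

Emit:
drive_tool(steps=[[0.4,[0.016,0.0225,0.0015],[0,3,-0.92]],[0.4,[0.016,0.0225,0.0025],[0,3,-0.92]],[0.4,[0.0155,0.023,0.003],[0,3,-0.92]],[0.4,[0.0145,0.023,0.004],[0,3,-0.92]],[0.4,[0.014,0.0235,0.005],[0,3,-0.92]]])

```text
t: 23.6
ee_pos: [0.4042, 0.1027, 0.2208]
tool_rot: [[-0.938, 0.026, -0.347], [0.025, 1.0, 0.008], [0.347, -0.001, -0.938]]
wrist_force: [0.6, 0.4, 0.3]
width: 0.401
finger_force: 0.0
```

Emit:
drive_tool(steps=[[0.4,[0,0,0],[0,0,0]],[0.4,[0,0,0],[0,0,0]],[0.4,[0,0,0],[0,0,0]],[0.4,[0,0,0],[0,0,0]],[0.4,[0,0,0],[0,0,0]]])

```text
t: 24.1
ee_pos: [0.4049, 0.1013, 0.2208]
tool_rot: [[-0.938, 0.027, -0.345], [0.026, 1.0, 0.008], [0.345, -0.001, -0.939]]
wrist_force: [0.4, 0.4, 0.2]
width: 0.396
finger_force: 0.0
```

```bash
python3 - <<'E'
from st import *
from station import imaging
s,R,g,r=st()
R1=tool(-1.6,-20); p1=np.array([.411,.102,.086])+.019*R1[:,2]; plan(s,p1,R1,1)
w=imaging.grab_frame('wrist'); P=cloud(w)
m=(P[...,1]>.08)&(P[...,1]<.125)&(P[...,0]>.40)&(P[...,0]<.425)&(P[...,2]>.07)&(P[...,2]<.14); q=P[m]
off=q[:,2]-(q[:,0]-.411); k=off>np.percentile(off,98)-.006
print(len(q),q[k][:,1].mean(),np.percentile(off,[50,90,98]))
E
```

```text
t 24.1 j [-15.7  38.2   2.2  98.8  -7.3  62.8  79.2] tilt 20.2 grasp [0.4115 0.1012 0.2386] rod [ 0.907 -0.024  0.42 ] tip [0.3099 0.1039 0.1916] F [0.4 0.4 0.2] 0.3964502380241089
[[-0.0522, 0.001, 0.1434], [-0.08, -0.18, -0.0]]
551 0.10333441505402151 [0.09195053 0.09400421 0.09459827]
```

Emit:
drive_tool(steps=[[0.4,[-0.01,0.001,0.027],[0,0,0]],[0.4,[-0.0135,0,0.036],[0,0,0]],[0.4,[-0.012,0,0.033],[0,0,0]],[0.4,[-0.0105,0,0.0285],[0,0,0]],[0.4,[-0.0075,0,0.02],[0,0,0]]])

```text
t: 24.65
ee_pos: [0.4047, 0.1023, 0.0649]
tool_rot: [[-0.938, 0.027, -0.346], [0.026, 1.0, 0.008], [0.346, -0.002, -0.938]]
wrist_force: [0.6, 0.5, 0.3]
width: 0.4
finger_force: 0.0
```

Emit:
drive_tool(steps=[[0.4,[0,0,0],[0,0,0]],[0.4,[0,0,0],[0,0,0]],[0,[0,0,0],[0,0,0]],[0,[0,0,0],[0,0,0]],[0,[0,0,0],[0,0,0]]])

```text
t: 25.15
ee_pos: [0.4055, 0.1027, 0.0673]
tool_rot: [[-0.939, 0.027, -0.344], [0.025, 1.0, 0.008], [0.344, -0.001, -0.939]]
wrist_force: [2.3, 0.2, 6.8]
width: 0.192
finger_force: 59.0
```

Emit:
drive_tool(steps=[[0,[0,0,0],[0,0,0]],[0,[0,0,0],[0,0,0]],[0,[0,0,0],[0,0,0]],[0,[0,0,0],[0,0,0]],[0,[0,0,0],[0,0,0]]])

```text
t: 25.65
ee_pos: [0.4055, 0.1027, 0.0673]
tool_rot: [[-0.939, 0.027, -0.344], [0.025, 1.0, 0.008], [0.344, -0.001, -0.939]]
wrist_force: [2.9, 0.4, 7.7]
width: 0.197
finger_force: 59.0
```

Emit:
drive_tool(steps=[[0,[0.007,0,-0.019],[0,0,0]],[0,[0.0135,0,-0.037],[0,0,0]],[0,[0.017,0,-0.047],[0,0,0]],[0,[0.0135,0,-0.037],[0,0,0]],[0,[0.0105,0,-0.028],[0,0,0]]])

```text
t: 26.15
ee_pos: [0.4055, 0.1028, 0.2482]
tool_rot: [[-0.939, 0.027, -0.343], [0.025, 1.0, 0.009], [0.343, -0.001, -0.939]]
wrist_force: [-0.3, -0.4, -1.4]
width: 0.189
finger_force: 58.8
```

Emit:
drive_tool(steps=[[0,[0,0,0],[0,0,0]],[0,[0,0,0],[0,0,0]],[0,[0,0,0],[0,0,0]],[0,[0,0,0],[0,0,0]],[0,[0,0,0],[0,0,0]]])

```text
t: 26.65
ee_pos: [0.4052, 0.1027, 0.2449]
tool_rot: [[-0.938, 0.027, -0.346], [0.025, 1.0, 0.008], [0.347, -0.002, -0.938]]
wrist_force: [-0.1, 0.0, -1.2]
width: 0.197
finger_force: 58.8
```

```bash
python3 - <<'E'
from st import *
s,R,g,r=st((-.4195,0,-.9078))
R1=tool(-3,24.8)
# via point left of cups first, then cup 3
p1=np.array([.654,-.132,.24])+.019*R1[:,2]; plan(s,p1,R1,10)
E
```

```text
t 26.65 j [-16.   36.4   2.6  96.6  -7.2  66.8  78.8] tilt 20.3 grasp [0.4118 0.1026 0.2628] rod [ 0.708 -0.018  0.706] tip [0.3325 0.1046 0.1837] F [-0.1  0.  -1.2] 0.19722295327899628
[[-0.0254, -0.0228, -0.007], [-0.0, -4.51, 0.15]]
[[-0.026, -0.0228, -0.005], [-0.0, -4.51, 0.15]]
[[-0.0263, -0.0227, -0.0029], [-0.0, -4.51, 0.15]]
[[-0.0266, -0.0226, -0.0008], [-0.0, -4.51, 0.15]]
[[-0.0266, -0.0225, 0.0013], [-0.0, -4.51, 0.15]]
[[-0.0265, -0.0225, 0.0033], [-0.0, -4.51, 0.15]]
[[-0.0262, -0.0224, 0.0054], [-0.0, -4.51, 0.15]]
[[-0.0257, -0.0223, 0.0075], [-0.0, -4.51, 0.15]]
[[-0.0251, -0.0223, 0.0095], [-0.0, -4.51, 0.15]]
[[-0.0244, -0.0222, 0.0114], [-0.0, -4.51, 0.15]]
```

Emit:
drive_tool(steps=[[0,[-0.0255,-0.023,-0.007],[0,-4.5,0.15]],[0,[-0.026,-0.023,-0.005],[0,-4.5,0.15]],[0,[-0.0265,-0.0225,-0.003],[0,-4.5,0.15]],[0,[-0.0265,-0.0225,-0.001],[0,-4.5,0.15]],[0,[-0.0265,-0.0225,0.0015],[0,-4.5,0.15]]])

```text
t: 27.15
ee_pos: [0.5348, -0.0159, 0.2343]
tool_rot: [[-0.998, 0.039, 0.043], [0.039, 0.999, -0.005], [-0.043, -0.004, -0.999]]
wrist_force: [0.5, 0.4, -1.7]
width: 0.189
finger_force: 58.7
```

Emit:
drive_tool(steps=[[0,[-0.0265,-0.0225,0.0035],[0,-4.5,0.15]],[0,[-0.026,-0.0225,0.0055],[0,-4.5,0.15]],[0,[-0.0255,-0.0225,0.0075],[0,-4.5,0.15]],[0,[-0.025,-0.0225,0.0095],[0,-4.5,0.15]],[0,[-0.0245,-0.022,0.0115],[0,-4.5,0.15]]])

```text
t: 27.65
ee_pos: [0.6627, -0.1338, 0.2225]
tool_rot: [[-0.906, 0.052, 0.421], [0.047, 0.999, -0.022], [-0.422, -0.0, -0.907]]
wrist_force: [1.4, 0.8, -2.0]
width: 0.195
finger_force: 58.7
```

Emit:
drive_tool(steps=[[0,[0,0,0],[0,0,0]],[0,[0,0,0],[0,0,0]],[0,[0,0,0],[0,0,0]],[0,[0,0,0],[0,0,0]],[0,[0,0,0],[0,0,0]]])

```text
t: 28.15
ee_pos: [0.662, -0.1321, 0.2231]
tool_rot: [[-0.907, 0.051, 0.419], [0.046, 0.999, -0.022], [-0.419, -0.0, -0.908]]
wrist_force: [0.3, 0.1, -1.0]
width: 0.19
finger_force: 58.9
```

```bash
python3 - <<'E'
from st import *
from station import imaging
rt=(-.4195,0,-.9078)
s,R,g,r=st(rt)
w=imaging.grab_frame('wrist'); tip=g-.112*r
print(proj(w,[tip,[.655,-.132,.08]]).round(1)); cv2.imwrite('pics/p6.png',w['frame'])
q=s['ee_pos']+np.array([.655-tip[0],-.132-tip[1],-.10]); plan(s,q,R,5)
E
```

```text
t 28.15 j [ 10.9  40.7  -1.8  93.9  -4.7  20.8 100.8] tilt 24.8 grasp [ 0.654  -0.1316  0.2404] rod [0. 0. 1.] tip [ 0.654  -0.1317  0.1284] F [ 0.3  0.1 -1. ] 0.19040203638525166
[[257.9 135.2]
 [257.6 105.8]]
[[0.0082, -0.0001, 0.0182], [0.0, 0.0, 0.0]]
[[0.0082, -0.0001, 0.0182], [0.0, 0.0, 0.0]]
[[0.0082, -0.0001, 0.0182], [0.0, 0.0, 0.0]]
[[0.0082, -0.0001, 0.0182], [0.0, 0.0, 0.0]]
[[0.0082, -0.0001, 0.0182], [0.0, 0.0, 0.0]]
```

View pics/p6.png

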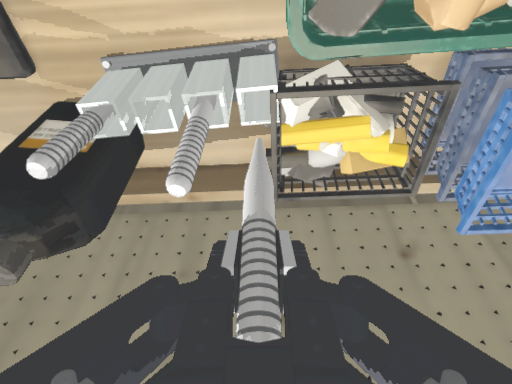

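The tip is at (259,140) and the cup 4 mouth is centred at (257,105), so they line up. Two scribers are already standing.

Emit:
drive_tool(steps=[[0,[0.0085,0,0.018],[0,0,0]],[0,[0.0085,0,0.018],[0,0,0]],[0,[0.0085,0,0.018],[0,0,0]],[0,[0.0085,0,0.018],[0,0,0]],[0,[0.008,0,0.018],[0,0,0]]])

```text
t: 28.7
ee_pos: [0.6615, -0.1325, 0.1229]
tool_rot: [[-0.907, 0.052, 0.419], [0.047, 0.999, -0.022], [-0.419, -0.0, -0.908]]
wrist_force: [0.4, -0.0, -1.5]
width: 0.196
finger_force: 58.9
```

Emit:
drive_tool(steps=[[0,[0.002,0,0.005],[0,0,0]],[0,[0.002,0,0.005],[0,0,0]],[0,[0.002,0,0.004],[0,0,0]],[0,[0.001,0,0.002],[0,0,0]],[0,[0,0,0],[0,0,0]]])

```text
t: 29.2
ee_pos: [0.662, -0.1328, 0.1064]
tool_rot: [[-0.907, 0.052, 0.419], [0.047, 0.999, -0.022], [-0.42, -0.0, -0.908]]
wrist_force: [0.0, -0.1, -1.4]
width: 0.197
finger_force: 58.9
```

Emit:
drive_tool(steps=[[0,[0,0,0],[0,0,0]],[0,[0,0,0],[0,0,0]],[0.3,[0,0,0],[0,0,0]],[0.3,[0,0,0],[0,0,0]],[0.3,[0,0,0],[0,0,0]]])

```text
t: 29.7
ee_pos: [0.662, -0.1328, 0.1063]
tool_rot: [[-0.907, 0.052, 0.419], [0.047, 0.999, -0.022], [-0.42, -0.0, -0.908]]
wrist_force: [-0.1, 0.1, 0.5]
width: 0.298
finger_force: 0.0
```

Emit:
drive_tool(steps=[[0.3,[0,0,-0.02],[0,0,0]],[0.3,[0,0,-0.03],[0,0,0]],[0.3,[0,0,-0.035],[0,0,0]],[0.3,[0,0,-0.03],[0,0,0]],[0.3,[0,0,-0.02],[0,0,0]]])

```text
t: 30.2
ee_pos: [0.6049, -0.1299, 0.2308]
tool_rot: [[-0.906, 0.052, 0.42], [0.047, 0.999, -0.022], [-0.421, -0.001, -0.907]]
wrist_force: [-0.5, -0.1, 0.6]
width: 0.301
finger_force: 0.0
```

```bash
python3 - <<'E'
from st import *
s,R,g,r=st()
R1=tool(0,0); p1=np.array([.33,-.19,.30]); plan(s,p1,R1,10)
E
```

```text
t 30.2 j [ 12.6  35.9  -3.2 104.6  -4.7  15.  101.7] tilt 24.9 grasp [ 0.597  -0.1294  0.248 ] rod [ 0.343 -0.017  0.939] tip [ 0.5585 -0.1275  0.1428] F [-0.5 -0.1  0.6] 0.3012279782331119
[[0.0217, -0.0074, -0.0177], [-0.07, 2.49, -0.29]]
[[0.0225, -0.0073, -0.0167], [-0.07, 2.49, -0.29]]
[[0.0232, -0.0072, -0.0158], [-0.07, 2.49, -0.29]]
[[0.0239, -0.007, -0.0147], [-0.07, 2.49, -0.29]]
[[0.0246, -0.0069, -0.0137], [-0.07, 2.49, -0.29]]
[[0.0252, -0.0067, -0.0126], [-0.07, 2.49, -0.29]]
[[0.0258, -0.0066, -0.0115], [-0.07, 2.49, -0.29]]
[[0.0263, -0.0065, -0.0104], [-0.07, 2.49, -0.29]]
[[0.0267, -0.0063, -0.0093], [-0.07, 2.49, -0.29]]
[[0.0271, -0.0062, -0.0081], [-0.07, 2.49, -0.29]]
```

Emit:
drive_tool(steps=[[0.6,[0.012,-0.007,-0.021],[0,2.5,-0.3]],[0.6,[0.0125,-0.007,-0.02],[0,2.5,-0.3]],[0.6,[0.013,-0.007,-0.02],[0,2.5,-0.3]],[0.6,[0.0135,-0.007,-0.019],[0,2.5,-0.3]],[0.6,[0.014,-0.007,-0.019],[0,2.5,-0.3]]])

```text
t: 30.7
ee_pos: [0.5083, -0.1606, 0.3008]
tool_rot: [[-0.977, 0.027, 0.211], [0.025, 1.0, -0.014], [-0.211, -0.009, -0.977]]
wrist_force: [-0.4, -0.1, -0.0]
width: 0.599
finger_force: 0.0
```

Emit:
drive_tool(steps=[[1,[0.02,-0.007,-0.003],[0,2.5,-0.3]],[1,[0.02,-0.007,-0.003],[0,2.5,-0.3]],[1,[0.02,-0.006,-0.002],[0,2.5,-0.3]],[1,[0.02,-0.006,-0.001],[0,2.5,-0.3]],[1,[0.02,-0.006,0],[0,2.5,-0.3]]])

```text
t: 31.2
ee_pos: [0.4074, -0.191, 0.2967]
tool_rot: [[-1.0, 0.001, -0.005], [0.001, 1.0, -0.011], [0.005, -0.011, -1.0]]
wrist_force: [0.2, 1.4, 0.8]
width: 1.001
finger_force: 0.0
```

Emit:
drive_tool(steps=[[1,[0,0,0],[0,0,0]],[1,[0,0,0],[0,0,0]],[1,[0,0,0],[0,0,0]],[1,[0,0,0],[0,0,0]],[1,[0,0,0],[0,0,0]]])

```text
t: 31.7
ee_pos: [0.4085, -0.1906, 0.2965]
tool_rot: [[-1.0, 0.001, -0.004], [0.001, 1.0, -0.011], [0.004, -0.011, -1.0]]
wrist_force: [0.4, -0.1, -0.2]
width: 1.003
finger_force: 0.0
```

```bash
python3 - <<'E'
from st import *
from station import imaging
s,R,g,r=st(); print(s['ee_pos'])
w=imaging.grab_frame('wrist');S=imaging.grab_frame('side'); pickle.dump((w,S),open('f7.pkl','wb'))
c=cv2.resize(S['frame'][140:260,270:360],None,fx=3,fy=3,interpolation=2)
out=np.zeros((384,800,3),np.uint8); out[:,:512]=w['frame']; out[:360,520:790]=c; cv2.imwrite('pics/p7.png',out)
E
```

```text
t 31.7 j [ 20.7  25.1  -0.3 103.    1.   51.8 109.7] tilt 0.7 grasp [ 0.4086 -0.1904  0.3155] rod [0.71  0.007 0.704] tip [ 0.3291 -0.1912  0.2366] F [ 0.4 -0.1 -0.2] 1.0034822986613137
[ 0.40848318 -0.19056287  0.29648972]
```

View pics/p7.png

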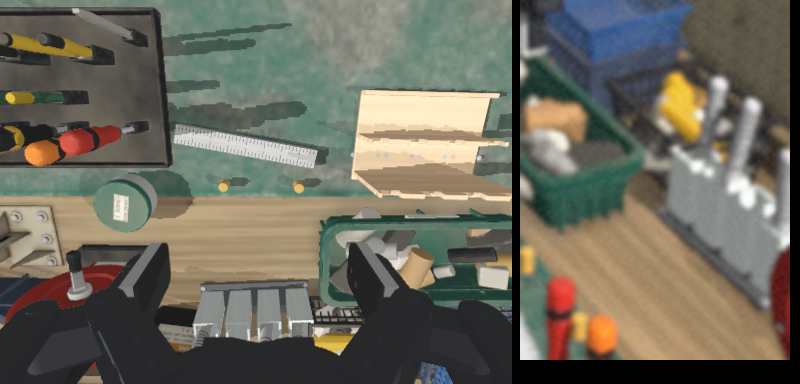

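All three scribers stand. The bar lies from (177,133) to (315,157), and the pin tops are at (223,187) and (298,187).

```bash
python3 - <<'E'
from h import *
w,S=pickle.load(open('f7.pkl','rb'))
h=cv2.cvtColor(w['frame'],cv2.COLOR_BGR2HSV)
b=((h[...,1]<45)&(h[...,2]>120)).astype(np.uint8); b[:118]=0;b[174:]=0;b[:,:172]=0;b[:,325:]=0
n,l,st,ce=cv2.connectedComponentsWithStats(b); i=1+st[1:,4].argmax(); v,u=np.nonzero(l==i)
W=cast(w,np.c_[u,v],.016)[:,:2]; print('bar',cv2.minAreaRect((W*1000).astype(np.float32)),len(u))
y=((h[...,0]>12)&(h[...,0]<35)&(h[...,1]>120)&(h[...,2]>100)).astype(np.uint8); y[:176]=0;y[195:]=0;y[:,:212]=0;y[:,308:]=0
n,l,st,ce=cv2.connectedComponentsWithStats(y)
for k in range(1,n):
    if st[k,4]>15: print('pin',st[k],ce[k],cast(w,ce[k],.018).round(4))
E
```

```text
bar ((414.7100830078125, -206.36117553710938), (217.42803955078125, 67.93647003173828), 84.17467498779297) 3720
pin [219 180  11  11  90] [223.86666667 184.94444444] [[ 0.4566 -0.2431  0.018 ]]
pin [294 181  10  12  90] [298.23333333 186.13333333] [[ 0.4582 -0.1358  0.018 ]]
```

Emit:
drive_tool(steps=[[1,[0.014,0,0.04],[-0.6,0,0]],[1,[0.014,0,0.045],[0,0,0]],[1,[0.014,0,0.045],[0,0,0]],[1,[0.014,0,0.04],[0,0,0]],[1,[0,0,0.03],[0,0,0]]])

```text
t: 32.3
ee_pos: [0.3497, -0.1911, 0.0951]
tool_rot: [[-1.0, 0.002, -0.006], [0.002, 1.0, -0.0], [0.006, -0.0, -1.0]]
wrist_force: [2.0, -0.6, 0.5]
width: 1.0
finger_force: 0.0
```

Emit:
drive_tool(steps=[[1,[0,0,0.03],[0,0,0]],[1,[0,0,0.03],[0,0,0]],[1,[0,0,0.012],[0,0,0]],[1,[0,0,0],[0,0,0]],[1,[0,0,0],[0,0,0]]])

```text
t: 32.8
ee_pos: [0.358, -0.1949, 0.0312]
tool_rot: [[-1.0, 0.001, -0.011], [0.001, 1.0, 0.003], [0.011, 0.003, -1.0]]
wrist_force: [-0.2, -0.1, 0.6]
width: 0.999
finger_force: 0.0
```

```bash
python3 - <<'E'
from st import *
from station import imaging
s,R,g,r=st(); print(s['ee_pos'],R.round(3).tolist())
w=imaging.grab_frame('wrist'); cv2.imwrite('pics/p8.png',w['frame']); pickle.dump(w,open('f8.pkl','wb'))
E
```

```text
t 32.8 j [2.400e+01 5.250e+01 1.000e-01 1.282e+02 1.000e+00 0.000e+00 1.129e+02] tilt 0.7 grasp [ 0.3582 -0.195   0.0502] rod [ 0.715 -0.003  0.699] tip [ 0.2781 -0.1946 -0.0281] F [-0.2 -0.1  0.6] 0.9987859342709517
[ 0.35795308 -0.19493491  0.0312301 ] [[-1.0, 0.001, -0.011], [0.001, 1.0, 0.003], [0.011, 0.003, -1.0]]
```

View pics/p8.png

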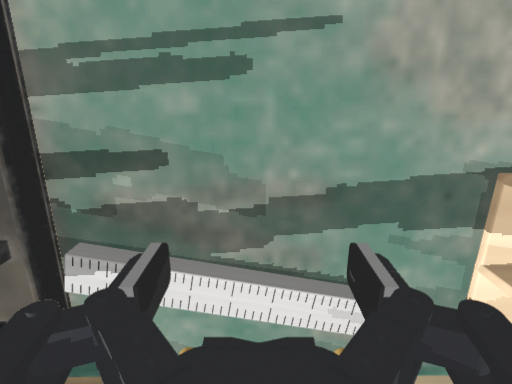

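The fingers straddle part of the bar's near side: the tips are at (155,245) and (370,245) and the bar's near edge runs (90,243) to (345,285). Joint 6 is at its limit, so I'll lean the tool back.

Emit:
drive_tool(steps=[[1,[0,0,-0.006],[0,4,0]],[1,[0.003,0,-0.006],[0,4,0]],[1,[0.003,0,0],[0,4,0]],[1,[0,0,0],[0,3,0]],[1,[0,0,0],[0,0,0]]])

```text
t: 33.35
ee_pos: [0.3532, -0.1945, 0.0436]
tool_rot: [[-0.963, -0.0, -0.27], [-0.001, 1.0, 0.004], [0.27, 0.004, -0.963]]
wrist_force: [-0.3, 0.4, -0.1]
width: 1.001
finger_force: 0.0
```

```bash
python3 - <<'E'
from st import *
s,R,g,r=st(); print(s['ee_pos'],R.round(3).tolist())
w=pickle.load(open('f8.pkl','rb')); print(cast(w,[(155,243),(165,243),(358,243),(372,243)],.044).round(4))
print('bar near edge',cast(w,[(90,244),(280,271),(345,282)],.016).round(4))
print('yaw/pos'); plan(s,[.345,-.190,.03],tool(0,-16),3)
E
```

```text
t 33.35 j [ 16.8  53.6   6.4 114.9   0.6  26.4 110.7] tilt 15.7 grasp [ 0.3583 -0.1946  0.0619] rod [ 0.872 -0.002  0.49 ] tip [ 0.2607 -0.1944  0.0071] F [-0.3  0.4 -0.1] 1.0007044431799632
[ 0.35318756 -0.19452213  0.04363843] [[-0.963, -0.0, -0.27], [-0.001, 1.0, 0.004], [0.27, 0.004, -0.963]]
[[ 0.3495 -0.2434  0.044 ]
 [ 0.3495 -0.2387  0.044 ]
 [ 0.3499 -0.1475  0.044 ]
 [ 0.3499 -0.1409  0.044 ]]
bar near edge [[ 0.364  -0.291   0.016 ]
 [ 0.382  -0.1818  0.016 ]
 [ 0.3897 -0.1428  0.016 ]]
yaw/pos
[[0.0014, 0.0015, 0.0051], [0.07, 0.1, 0.02]]
[[0.0014, 0.0015, 0.0051], [0.07, 0.1, 0.02]]
[[0.0014, 0.0015, 0.0051], [0.07, 0.1, 0.02]]
```

Emit:
drive_tool(steps=[[1,[0.008,0.002,0.004],[0,0,0]],[1,[0.003,0.002,0.009],[0,0,0]],[1,[-0.003,0,0.01],[0,0,0]],[1,[-0.002,0,0.007],[0,0,0]],[1,[0,0,0],[0,0,0]]])

```text
t: 33.85
ee_pos: [0.3378, -0.1905, 0.0151]
tool_rot: [[-0.962, 0.002, -0.272], [0.0, 1.0, 0.005], [0.272, 0.005, -0.962]]
wrist_force: [-0.5, 0.1, -0.2]
width: 1.001
finger_force: 0.0
```

Emit:
drive_tool(steps=[[1,[0,0,0],[0,0,0]],[1,[0,0,0],[0,0,0]],[1,[0,0,0],[0,0,0]],[1,[0,0,0],[0,0,0]],[1,[0,0,0],[0,0,0]]])

```text
t: 34.35
ee_pos: [0.3379, -0.1905, 0.0159]
tool_rot: [[-0.962, 0.001, -0.272], [0.0, 1.0, 0.005], [0.272, 0.005, -0.962]]
wrist_force: [-0.1, -0.1, -0.3]
width: 1.006
finger_force: 0.0
```

```bash
python3 - <<'E'
from st import *
from station import imaging
s,R,g,r=st(); print(s['ee_pos'],R.round(3).tolist())
w=imaging.grab_frame('wrist'); pickle.dump(w,open('f9.pkl','wb')); cv2.imwrite('pics/p9.png',w['frame'])
P=cloud(w)
# finger pixels: near depth
for u0,u1 in((80,230),(290,440)):
    q=P[180:330,u0:u1].reshape(-1,3); q=q[(abs(q[:,1]+.19)<.065)&(q[:,2]>.002)&(q[:,2]<.05)&(q[:,0]<.37)&(q[:,0]>.30)]
    print(len(q),q.min(0).round(4) if len(q) else '',q.max(0).round(4) if len(q) else '')
E
```

```text
t 34.35 j [ 17.1  56.7   6.2 118.1   0.6  20.3 110.5] tilt 15.8 grasp [ 0.343  -0.1906  0.0342] rod [ 0.873 -0.003  0.488] tip [ 0.2453 -0.1902 -0.0205] F [-0.1 -0.1 -0.3] 1.0055579477204815
[ 0.3378569  -0.19049659  0.01586845] [[-0.962, 0.001, -0.272], [0.0, 1.0, 0.005], [0.272, 0.005, -0.962]]
1216 [ 0.3157 -0.2468  0.0022] [ 0.3589 -0.2276  0.05  ]
1181 [ 0.329  -0.1482  0.0022] [ 0.3588 -0.1315  0.05  ]
```

View pics/p9.png

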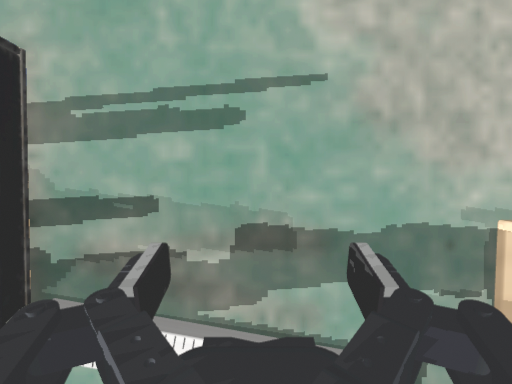

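The fingers are now on the robot's side of the bar, with the tips at row 245 and the bar behind them at rows 300–340.

Emit:
drive_tool(steps=[[1,[-0.0014,0,0.0048],[0,0,0]],[1,[-0.0014,0,0.0048],[0,0,0]],[1,[-0.0008,0,0.003],[0,0,0]],[1,[0,0,0],[0,0,0]],[1,[0,0,0],[0,0,0]]])

```text
t: 34.9
ee_pos: [0.3378, -0.1904, 0.0026]
tool_rot: [[-0.962, 0.001, -0.273], [0.0, 1.0, 0.005], [0.273, 0.005, -0.962]]
wrist_force: [-0.3, -0.5, 0.5]
width: 0.999
finger_force: 0.0
```

Emit:
drive_tool(steps=[[1,[-0.0008,0,0.003],[0,0,0]],[1,[0,0,0],[0,0,0]],[1,[0,0,0],[0,0,0]],[1,[0,0,0],[0,0,0]],[1,[0,0,0],[0,0,0]]])

```text
t: 35.4
ee_pos: [0.3379, -0.1904, -0.0004]
tool_rot: [[-0.962, 0.001, -0.272], [0.0, 1.0, 0.005], [0.272, 0.005, -0.962]]
wrist_force: [0.3, -0.4, 0.3]
width: 0.997
finger_force: 0.0
```

Emit:
drive_tool(steps=[[1,[-0.0006,0,0.002],[0,0,0]],[1,[0,0,0],[0,0,0]],[1,[-0.0006,0,0.002],[0,0,0]],[1,[0,0,0],[0,0,0]],[1,[0,0,0],[0,0,0]]])

```text
t: 35.9
ee_pos: [0.3379, -0.1904, -0.0047]
tool_rot: [[-0.962, 0.001, -0.272], [0.0, 1.0, 0.005], [0.272, 0.005, -0.962]]
wrist_force: [-0.0, -0.3, -0.2]
width: 1.0
finger_force: 0.0
```

```bash
python3 - <<'E'
from st import *
from station import imaging
s,R,g,r=st(); print(s['ee_pos'])
w=imaging.grab_frame('wrist'); P=cloud(w)
for u0,u1 in((80,230),(290,440)):
    q=P[200:300,u0:u1].reshape(-1,3); q=q[(abs(q[:,1]+.19)<.065)&(q[:,2]>.004)&(q[:,2]<.03)&(q[:,0]<.36)&(q[:,0]>.30)]
    print(len(q),np.percentile(q,[1,5,50,99],axis=0).round(4).tolist())
E
```

```text
t 35.9 j [ 17.2  59.3   6.  118.    0.5  17.8 110.4] tilt 15.8 grasp [ 0.343  -0.1905  0.0136] rod [ 0.873 -0.003  0.488] tip [ 0.2453 -0.1901 -0.041 ] F [-0.  -0.3 -0.2] 1.000016540473404
[ 0.33785346 -0.19036938 -0.00465057]
1186 [[0.332, -0.2461, 0.0073], [0.3327, -0.2448, 0.01], [0.3395, -0.233, 0.0212], [0.3546, -0.2324, 0.0298]]
1162 [[0.3322, -0.1479, 0.0079], [0.3328, -0.1477, 0.0102], [0.3395, -0.1472, 0.0213], [0.3549, -0.1343, 0.0298]]
```

Emit:
drive_tool(steps=[[1,[-0.0077,0,-0.0022],[0,0,0]],[1,[-0.0077,0,-0.0022],[0,0,0]],[1,[-0.0077,0,-0.0022],[0,0,0]],[1,[-0.0077,0,-0.0022],[0,0,0]],[1,[-0.0077,0,-0.0022],[0,0,0]]])

```text
t: 36.45
ee_pos: [0.3783, -0.1904, -0.0045]
tool_rot: [[-0.962, 0.002, -0.273], [0.0, 1.0, 0.005], [0.273, 0.005, -0.962]]
wrist_force: [-3.3, -0.5, -0.0]
width: 0.996
finger_force: 1.3
```

Emit:
drive_tool(steps=[[1,[-0.0048,0,-0.0014],[0,0,0]],[1,[-0.0048,0,-0.0014],[0,0,0]],[1,[-0.0048,0,-0.0014],[0,0,0]],[1,[0,0,0],[0,0,0]],[1,[0,0,0],[0,0,0]]])

```text
t: 36.95
ee_pos: [0.3931, -0.1904, -0.0044]
tool_rot: [[-0.962, 0.001, -0.272], [-0.0, 1.0, 0.005], [0.272, 0.005, -0.962]]
wrist_force: [-0.2, -0.2, 0.7]
width: 1.001
finger_force: 0.0
```

```bash
python3 - <<'E'
from st import *
from station import imaging
s,R,g,r=st(); print(s['ee_pos'],s['wrist_force'],s['wrist_torque'])
w=imaging.grab_frame('wrist');T=imaging.grab_frame('top');S=imaging.grab_frame('side'); pickle.dump((w,T,S),open('f10.pkl','wb'))
a=cv2.resize(T['frame'][165:215,250:340],None,fx=4.4,fy=4.4,interpolation=2);b=cv2.resize(S['frame'][205:285,240:310],None,fx=4.4,fy=4.4,interpolation=2)
out=np.zeros((360,800,3),np.uint8);out[:220,:396]=a[:,:396];out[:352,410:718]=b;cv2.imwrite('pics/p10.png',out)
E
```

```text
t 36.95 j [ 15.3  60.    5.8 107.8  -0.5  27.4 109.3] tilt 15.8 grasp [ 0.3983 -0.1905  0.0139] rod [ 0.873 -0.003  0.488] tip [ 0.3005 -0.1902 -0.0408] F [-0.2 -0.2  0.7] 1.0014429736921429
[ 0.39310242 -0.1904402  -0.00439694] [-0.24884579 -0.15825287  0.74214573] [-0.00541835 -0.27636101 -0.03465452]
```

View pics/p10.png

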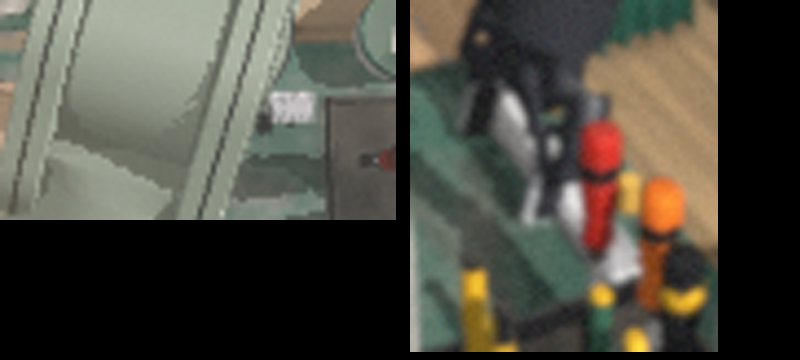

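The bar is aligned with the fingers; its right end shows at (295,105) of the top crop, clear of the rack. I keep pushing in small rows and watch the force.

Emit:
drive_tool(steps=[[1,[-0.0029,0,-0.0008],[0,0,0]],[1,[-0.0029,0,-0.0008],[0,0,0]],[1,[-0.0019,0,-0.0006],[0,0,0]],[1,[-0.001,0,-0.0003],[0,0,0]],[1,[0,0,0],[0,0,0]]])

```text
t: 37.6
ee_pos: [0.4021, -0.1904, -0.0044]
tool_rot: [[-0.962, 0.001, -0.272], [-0.0, 1.0, 0.005], [0.272, 0.005, -0.962]]
wrist_force: [-1.3, -0.2, -0.5]
width: 1.0
finger_force: 0.6
```

Emit:
drive_tool(steps=[[1,[-0.001,0,-0.0003],[0,0,0]],[1,[0,0,0],[0,0,0]],[1,[-0.001,0,-0.0003],[0,0,0]],[1,[0,0,0],[0,0,0]],[1,[0,0,0],[0,0,0]]])

```text
t: 38.1
ee_pos: [0.4042, -0.1905, -0.0043]
tool_rot: [[-0.962, 0.001, -0.272], [0.0, 1.0, 0.005], [0.272, 0.005, -0.962]]
wrist_force: [-2.0, -0.7, -0.4]
width: 1.001
finger_force: 0.7
```

Emit:
drive_tool(steps=[[1,[-0.001,0,-0.0003],[0,0,0]],[1,[0,0,0],[0,0,0]],[1,[0,0,0],[0,0,0]],[1,[0,0,0],[0,0,0]],[1,[0,0,0],[0,0,0]]])

```text
t: 38.6
ee_pos: [0.4051, -0.1905, -0.0043]
tool_rot: [[-0.962, 0.001, -0.272], [0.0, 1.0, 0.005], [0.272, 0.005, -0.962]]
wrist_force: [-1.8, -0.0, 0.1]
width: 0.999
finger_force: 0.7
```

Emit:
drive_tool(steps=[[1,[-0.001,0,-0.0003],[0,0,0]],[1,[0,0,0],[0,0,0]],[1,[-0.001,0,-0.0003],[0,0,0]],[1,[0,0,0],[0,0,0]],[1,[0,0,0],[0,0,0]]])

```text
t: 39.1
ee_pos: [0.4073, -0.1905, -0.0043]
tool_rot: [[-0.962, 0.001, -0.272], [0.0, 1.0, 0.005], [0.272, 0.005, -0.962]]
wrist_force: [-1.8, -0.5, -1.6]
width: 0.999
finger_force: 0.7
```

Emit:
drive_tool(steps=[[1,[-0.001,0,-0.0003],[0,0,0]],[1,[0,0,0],[0,0,0]],[1,[0,0,0],[0,0,0]],[1,[0,0,0],[0,0,0]],[1,[0,0,0],[0,0,0]]])

```text
t: 39.6
ee_pos: [0.4083, -0.1905, -0.0042]
tool_rot: [[-0.962, 0.001, -0.272], [0.0, 1.0, 0.005], [0.272, 0.005, -0.962]]
wrist_force: [-1.7, 0.2, -0.6]
width: 0.995
finger_force: 0.7
```

Emit:
drive_tool(steps=[[1,[-0.001,0,-0.0003],[0,0,0]],[1,[0,0,0],[0,0,0]],[1,[-0.001,0,-0.0003],[0,0,0]],[1,[0,0,0],[0,0,0]],[1,[0,0,0],[0,0,0]]])

```text
t: 40.1
ee_pos: [0.409, -0.1904, -0.0042]
tool_rot: [[-0.961, 0.002, -0.275], [0.001, 1.0, 0.006], [0.275, 0.005, -0.961]]
wrist_force: [-8.4, 0.3, -0.2]
width: 1.004
finger_force: 4.1
```

Emit:
drive_tool(steps=[[1,[-0.001,0,-0.0003],[0,0,0]],[1,[0,0,0],[0,0,0]],[1,[0,0,0],[0,0,0]],[1,[0,0,0],[0,0,0]],[1,[0,0,0],[0,0,0]]])

```text
t: 40.6
ee_pos: [0.4093, -0.1903, -0.0042]
tool_rot: [[-0.961, 0.003, -0.277], [0.001, 1.0, 0.006], [0.277, 0.005, -0.961]]
wrist_force: [-13.6, 1.5, 0.8]
width: 0.998
finger_force: 6.2
```

```bash
python3 - <<'E'
from st import *
from station import imaging
s,R,g,r=st(); print(s['wrist_torque'])
w=imaging.grab_frame('wrist');P=cloud(w);h=cv2.cvtColor(w['frame'],cv2.COLOR_BGR2HSV)
q=P[(P[...,2]>.010)&(P[...,2]<.02)&(P[...,0]<.47)&(P[...,0]>.38)&(P[...,1]>-.33)&(P[...,1]<-.08)&(h[...,2]>110)]
for a in np.arange(-.32,-.09,.02):
    k=q[abs(q[:,1]-a)<.005]
    if len(k)>5: print(round(a,2),len(k),k[:,0].min().round(4),k[:,0].max().round(4))
E
```

```text
t 40.6 j [ 14.7  60.5   5.8 104.3  -0.8  30.7 108.9] tilt 16.1 grasp [ 0.4146 -0.1904  0.0141] rod [ 0.875 -0.005  0.484] tip [ 0.3165 -0.1898 -0.0401] F [-13.6   1.5   0.8] 0.9977549066026468
[ 0.08733627  2.23331432 -0.56064733]
-0.3 542 0.4243 0.4387
-0.28 365 0.4243 0.4329
-0.26 16 0.4245 0.4257
-0.24 158 0.4033 0.444
-0.22 1264 0.4252 0.4516
-0.2 1063 0.4251 0.4478
-0.18 1062 0.4255 0.4479
-0.16 1206 0.4255 0.452
-0.14 144 0.4036 0.4429
```

Emit:
drive_tool(steps=[[1,[0,0,0],[0.3,0,0.6]],[1,[0,0,0],[0,0,0]],[1,[0,0,0],[0,0,0.6]],[1,[0,0,0],[0,0,0]],[1,[0,0,0],[0,0,0]]])

```text
t: 41.15
ee_pos: [0.4095, -0.1901, -0.0041]
tool_rot: [[-0.961, 0.02, -0.277], [0.021, 1.0, 0.001], [0.277, -0.005, -0.961]]
wrist_force: [-11.3, 1.9, 4.0]
width: 0.997
finger_force: 6.4
```

```bash
python3 - <<'E'
from st import *
s,R,g,r=st(); print(s['ee_pos'],s['wrist_torque'],R.round(4).tolist())
E
```

```text
t 41.15 j [ 14.2  60.5   6.3 104.5  -1.2  30.5 108. ] tilt 16.1 grasp [ 0.4147 -0.1902  0.0142] rod [ 0.875 -0.015  0.484] tip [ 0.3167 -0.1885 -0.04  ] F [-11.3   1.9   4. ] 0.9974068170413096
[ 0.40945714 -0.19014248 -0.0040524 ] [0.46729484 2.24948034 0.42957422] [[-0.9608, 0.0199, -0.2766], [0.0206, 0.9998, 0.0006], [0.2765, -0.0051, -0.961]]
```

Emit:
drive_tool(steps=[[1,[0,0,0],[0,0,-0.5]],[1,[0,0,0],[0,0,0]],[1,[-0.001,0,-0.0003],[0,0,0]],[1,[0,0,0],[0,0,0]],[1,[0,0,0],[0,0,0]]])

```text
t: 41.65
ee_pos: [0.4097, -0.1902, -0.0041]
tool_rot: [[-0.96, 0.013, -0.278], [0.013, 1.0, 0.001], [0.278, -0.003, -0.961]]
wrist_force: [-15.9, 0.6, 4.6]
width: 0.998
finger_force: 8.4
```

```bash
python3 - <<'E'
from st import *
s,R,g,r=st(); print(s['ee_pos'],s['wrist_torque'],R.round(4).tolist())
E
```

```text
t 41.65 j [ 14.3  60.5   6.2 104.3  -1.   30.7 108.3] tilt 16.2 grasp [ 0.4149 -0.1902  0.0142] rod [ 0.876 -0.01   0.482] tip [ 0.3169 -0.1892 -0.0398] F [-15.9   0.6   4.6] 0.9976185305456459
[ 0.40966226 -0.19022337 -0.00405242] [ 2.77351268e-01  3.11896335e+00 -1.51669105e-03] [[-0.9604, 0.0126, -0.2783], [0.0128, 0.9999, 0.0009], [0.2783, -0.0027, -0.9605]]
```

Torque is zero at 16 N, so both pins carry load. Backing off.

Emit:
drive_tool(steps=[[1,[0.002,0,0.0006],[0,0,0]],[1,[0.004,0,0.001],[0,0,0]],[1,[0.008,0,0.002],[0,0,0]],[1,[0.008,0,0.001],[0,0,0]],[1,[0.008,0,0],[0,0,0]]])

```text
t: 42.15
ee_pos: [0.3815, -0.1901, -0.0003]
tool_rot: [[-0.962, 0.012, -0.272], [0.012, 1.0, -0.0], [0.272, -0.004, -0.962]]
wrist_force: [0.3, 0.4, -0.0]
width: 0.997
finger_force: 0.0
```

Emit:
drive_tool(steps=[[1,[0.006,0,-0.02],[0,0,0]],[1,[0.008,0,-0.03],[0,0,0]],[1,[0.012,0,-0.045],[0,0,0]],[1,[0.012,0,-0.045],[0,-4,0]],[1,[0.012,0,-0.045],[0,-4,0]]])

```text
t: 42.65
ee_pos: [0.381, -0.1893, 0.1928]
tool_rot: [[-0.991, 0.011, -0.133], [0.012, 1.0, -0.003], [0.133, -0.004, -0.991]]
wrist_force: [0.5, -0.4, 0.8]
width: 0.997
finger_force: 0.0
```

Emit:
drive_tool(steps=[[1,[0,0,-0.03],[0,-4,0]],[1,[0,0,-0.02],[0,-4,0]],[1,[0,0,0],[0,0,0]],[1,[0,0,0],[0,0,0]],[1,[0,0,0],[0,0,0]]])

```text
t: 43.15
ee_pos: [0.3865, -0.1891, 0.24]
tool_rot: [[-1.0, 0.011, 0.001], [0.011, 1.0, -0.003], [-0.001, -0.003, -1.0]]
wrist_force: [0.1, 0.3, -0.7]
width: 1.001
finger_force: 0.0
```

```bash
python3 - <<'E'
from st import *
from station import imaging
s,R,g,r=st(); print(s['ee_pos'])
w=imaging.grab_frame('wrist');T=imaging.grab_frame('top');S=imaging.grab_frame('side');pickle.dump((w,T,S),open('f11.pkl','wb'))
h=cv2.cvtColor(w['frame'],cv2.COLOR_BGR2HSV)
v,u=np.indices(h.shape[:2]); W=cast(w,np.c_[u.ravel(),v.ravel()],.016).reshape(384,512,3)
m=(h[...,1]<60)&(h[...,2]>110)&(W[...,0]>.40)&(W[...,0]<.475)
for a in np.arange(-.30,-.11,.02):
    k=W[m&(abs(W[...,1]-a)<.004)]
    if len(k)>5: print(round(a,2),len(k),np.percentile(k[:,0],[2,98]).round(4))
k=W[m&(abs(W[...,0]-.439)<.006)]; print('y ends',np.percentile(k[:,1],[0.3,99.7]))
y=((h[...,0]>12)&(h[...,0]<35)&(h[...,1]>110)&(h[...,2]>90)&(W[...,0]>.44)&(W[...,0]<.49)&(W[...,1]>-.27)&(W[...,1]<-.11)).astype(np.uint8)
n,l,q,ce=cv2.connectedComponentsWithStats(y)
for k in range(1,n):
    if q[k,4]>15: print('pin',q[k],cast(w,ce[k],.02).round(4))
# scribers and bystanders in the top view
P=cloud(T)
for nm,xy in dict(c0=(.661,-.269),c2=(.657,-.177),c3=(.655,-.132)).items():
    k=P[(np.hypot(P[...,0]-xy[0],P[...,1]-xy[1])<.022)&(P[...,2]>.1)&(P[...,2]<.3)]; print(nm,len(k),k.mean(0).round(3) if len(k) else '',k[:,2].max() if len(k) else '')
E
```

```text
t 43.15 j [ 19.2  28.1   4.1 112.7  -2.8  39.2 114.3] tilt 0.2 grasp [ 0.3865 -0.1891  0.259 ] rod [ 0.706 -0.006  0.708] tip [ 0.3074 -0.1884  0.1797] F [ 0.1  0.3 -0.7] 1.0009219535494038
[ 0.38651078 -0.18913393  0.24002788]
-0.3 227 [0.4007 0.451 ]
-0.28 260 [0.4021 0.4719]
-0.26 221 [0.4049 0.4724]
-0.24 252 [0.4001 0.4711]
-0.22 283 [0.4003 0.4705]
-0.2 252 [0.4005 0.4716]
-0.18 285 [0.4058 0.4709]
-0.16 271 [0.4014 0.4714]
-0.14 245 [0.4012 0.4722]
-0.12 261 [0.4004 0.4699]
y ends [-0.50550626  0.12914475]
pin [212 210  12  11 102] [[ 0.4575 -0.2432  0.02  ]]
pin [295 210  12  11 107] [[ 0.4588 -0.136   0.02  ]]
c0 41 [ 0.647 -0.27   0.147] 0.17166739505025014
c2 51 [ 0.663 -0.184  0.141] 0.17217764931585086
c3 47 [ 0.659 -0.139  0.148] 0.17316582999524296
```

```bash
python3 - <<'E'
from h import *
w,T,S=pickle.load(open('f11.pkl','rb')); P=cloud(w); h=cv2.cvtColor(w['frame'],cv2.COLOR_BGR2HSV)
m=(P[...,2]>.0105)&(P[...,2]<.021)&(P[...,0]>.39)&(P[...,0]<.49)&(P[...,1]>-.322)&(P[...,1]<-.09)&(h[...,1]<90)&(h[...,2]>110)
n,l,q,ce=cv2.connectedComponentsWithStats(m.astype(np.uint8)); i=1+q[1:,4].argmax(); K=l==i
W=P[K]; print(q[i],np.median(W[:,2])); print(cv2.minAreaRect((W[:,:2]*1000).astype(np.float32)))
v,u=np.nonzero(K); X=cast(w,np.c_[u,v],.016); print(cv2.minAreaRect((X[:,:2]*1000).astype(np.float32)))
for a in (-.29,-.243,-.19,-.136,-.12):
    k=W[abs(W[:,1]-a)<.006]; print(a,len(k),np.percentile(k[:,0],[1,50,99]).round(4))
E
```

```text
[ 166  188  157   22 3171] 0.015684928562985572
((439.47125244140625, -208.42007446289062), (200.0855255126953, 28.925209045410156), 89.3016586303711)
((437.838134765625, -208.30015563964844), (199.22134399414062, 28.295772552490234), 89.37738800048828)
-0.29 194 [0.4243 0.4361 0.4501]
-0.243 199 [0.4249 0.4372 0.4525]
-0.19 201 [0.4256 0.4374 0.451 ]
-0.136 195 [0.4263 0.4394 0.4534]
-0.12 191 [0.4265 0.4384 0.4519]
```

```bash
python3 -c "
from station import env
print(env.hand_in())"
```

```text
the job is handed in; nothing more can be done
None
```

The job is handed in at about 43 s, with no verdict returned: my last measurements show the straightedge touching both pins and all three scribers (places 1, 2 and 4; place 3 was empty) seated in cups 3, 1 and 4; the tape measure, tin and try square were never approached.

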